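# Sort the saw offcuts by timber into two trays

### The job

Clear the saw table by stacking the four offcuts in the two low trays, sorted by timber: the pale board goes flat in the light plywood tray with the shorter, warm brown block on top of it, and the grey-brown board goes flat in the dark tray with the longer, grey-brown block on top of it. Each block must sit centred on its board and in line with it; set everything down gently rather than dropping it. Leave the sanding block and the push block where they lie.

Things in the scene. Friction and masses are not known exactly. Their poses are not given: they have to be found in the camera images.
- long_tray: Light plywood tray, fixed to the table; outer 90 x 252 mm, 11 mm high; floor 5 mm thick, inside 78 x 240 mm, lip 6 mm wide standing 6 mm above the floor. Takes the pale board. Origin at the centre of its underside; x across the width, y along the length, z up.
- short_tray: Dark wooden tray, fixed to the table; outer 77 x 207 mm, 11 mm high; floor 5 mm thick, inside 65 x 195 mm, lip 6 mm wide standing 6 mm above the floor. Takes the grey-brown board. Origin at the centre of its underside; x across the width, y along the length, z up.
- light_board: Pale, yellowish wooden board, the longest offcut, 58 wide x 220 long x 28 mm high, about 0.18 kg, loose. Origin at the centre of its underside; x across the width, y along the length, z up.
- grey_board: Grey-brown wooden board, 45 wide x 175 long x 40 mm high, about 0.2 kg, loose. Origin at the centre of its underside; x across the width, y along the length, z up.
- brown_block: Warm brown wooden block, the shortest offcut, 60 wide x 97 long x 46 mm high, about 0.17 kg, loose; goes on the pale board. Origin at the centre of its underside; x across the width, y along the length, z up.
- grey_block: Grey-brown wooden block, 50 wide x 124 long x 50 mm high, about 0.21 kg, loose; goes on the grey-brown board. Origin at the centre of its underside; x across the width, y along the length, z up.
- sanding_block: Dark brown sanding block with an orange-edged abrasive underside, 67 x 122 x 32 mm, loose; to be left alone. Origin at the centre of its underside; x across the width, y along the length, z up.
- push_block: Wooden push block with a raised bar handle, 70 x 160 x 67 mm, loose; to be left alone. Origin at the centre of its underside; x across the width, y along the length, z up.
- hold_down: Red hold-down clamp on a steel post, fixed to the middle of the saw table between its left and right halves; does not move. It reaches from 162 mm behind (toward the robot) to 162 mm beyond its origin along x, 30 mm either side in y, and its post top stands 293 mm above the table: carry things over it or round it. Origin on the table surface.

How it is judged:
At the end, for the whole second after the job is handed in: Each board lies flat on its tray's floor, centre within 12 mm of the tray's along and across. Each block rests flat on its board, within 15 mm of its centre along and across and 0.25 rad of its direction. All four at rest; sanding block and push block moved under 20 mm (x of light_board in the frame of long_tray between -0.012 and 0.012 m and y of light_board in the frame of long_tray between -0.012 and 0.012 m and z of light_board in the frame of long_tray below 0.008 m and angle between the y axis of light_board and the y axis of long_tray, either way round below 0.2 rad and x of grey_board in the frame of short_tray between -0.012 and 0.012 m and y of grey_board in the frame of short_tray between -0.012 and 0.012 m and z of grey_board in the frame of short_tray below 0.008 m and angle between the y axis of grey_board and the y axis of short_tray, either way round below 0.2 rad and x of brown_block in the frame of light_board between -0.015 and 0.015 m and y of brown_block in the frame of light_board between -0.015 and 0.015 m and z of brown_block in the frame of light_board between 0.024 and 0.032 m and angle between the y axis of brown_block and the y axis of light_board, either way round below 0.25 rad and x of grey_block in the frame of grey_board between -0.015 and 0.015 m and y of grey_block in the frame of grey_board between -0.015 and 0.015 m and z of grey_block in the frame of grey_board between 0.036 and 0.044 m and angle between the y axis of grey_block and the y axis of grey_board, either way round below 0.25 rad and angle between each of light_board, grey_board, brown_block, grey_block's own z axis and vertical below 0.08 rad and linear speed of each of light_board, grey_board, brown_block, grey_block below 0.02 m/s and angular speed of each of light_board, grey_board, brown_block, grey_block below 0.1 rad/s and distance of each of sanding_block, push_block from where it was at the start of the episode below 0.02 m); the robot touches nothing.
It fails at once if an offcut is dropped (more than about 25 mm of free fall) ((linear speed of light_board above 0.7 m/s and contact force between anything else and light_board below 0.05 N) or (linear speed of grey_board above 0.7 m/s and contact force between anything else and grey_board below 0.05 N) or (linear speed of brown_block above 0.7 m/s and contact force between anything else and brown_block below 0.05 N) or (linear speed of grey_block above 0.7 m/s and contact force between anything else and grey_block below 0.05 N)).
It fails at once if the sanding block or the push block is moved over 20 mm (distance of any of sanding_block, push_block from where it was at the start of the episode above 0.02 m).
It also fails if it takes over 120 s, if anything falls off the work surface, if the arm or the gripper's body presses on something with over 40 N, if the wrist force passes 120 N, or if a joint passes its speed limit or range.

### The arm

A 7-joint arm with a two-finger parallel gripper is mounted at the origin on a cart in front of the work surface, level with it; the furniture and walls round the work are solid. World frame = base frame: x ahead of the robot, y to its left, z up, the work surface at z = 0. Lengths are in m, angles in rad, forces in N, time in s.
With the tool pointing down it reaches from about 0.425 to 0.925 m from the base axis. Payload 6.8 kg.
Tool frame: the origin (TCP) lies at the very end of the fingers, on their centre line; the grasp point (between the pads) lies 19 mm behind it; z points along the fingers, x is the direction in which the jaws open and shut, and the axes are right-handed (so a half turn about z gives the same grasp; the last joint's range is limited). The gripper opens to 85 mm and grips with 20 to 120 N. Pads are 22 mm wide; open, the fingers measure 114 mm over their backs; the gripper's body (76 mm by 85 mm) begins 54 mm behind the grasp point. The pads swing forward as they close: fully open they stand 13 mm farther back than shut.
Start: joints at [-1.337, 0.477, 0.022, 1.555, -0.011, 1.109, -0.083], TCP at [0.226, 0.636, 0.206] pointing down, gripper open.
Joint ranges: [-2.96, 2.96], [-0.34, 2.1], [-1.41, 1.46], [0.24, 2.44], [-1.37, 4.51], [0.17, 1.92], [-2.96, 2.96]. Speed limits (rad/s): [2.39, 2.39, 3.14, 3.14, 3.14, 3.14, 3.14].

### API

Orientations are given as a unit quaternion [w, x, y, z].
In Python, from station import bot gives the robot as it stands.
- The arm moves only by the shell command python3 -m creep 'ROWS' [FORCE]. ROWS is JSON, a list that holds one entry, the list of rows, each a list of 7 numbers: the shift along the tool's x, y, z in cm, then the turn, a rotation vector about the tool's x, y, z in rad, then the opening, from 0 (shut) to 1 (fully open). In form: [[[dx, dy, dz, wx, wy, wz, claw], ...]]. A call has 1 to 10 rows; each row is the pose to reach, as a shift and turn from the pose commanded when the call began, along the tool's axes at that moment; what a row does not reach only later rows make up. A row lasts 1/8 s, in which the tool goes at most 62.5 mm and 10.7 degrees, less where a joint would pass 70% of its speed; a pose out of reach is approached as far as the arm can. A call with a gripper value outside its range is refused whole. The fingers move at their own pace and stop on an object; FORCE is the grip in N (left out, the last holds). Time passes only in rows, so rows that repeat a pose let the fingers close. It gives the time, the measured TCP pose, the force and the opening at its end, in the units of the state.
- bot.get_obs(): the state, without advancing time (a new reading comes with each control period).
- bot.read_camera(name): name is "scene" or "top"; returns (picture, depth): 420x560x3 uint8, blue, green, red; 420x560 float32, m along the optical axis (not along the pixel's ray), 0 where there is no reading.
- bot.calibration(name): a dict with "mtx" (3x3 intrinsics, pixels), "dist_coeffs" ([k1, k2, p1, p2, k3] as OpenCV has them; the pictures are not rectified), "rvec" (rotation vector, rad) and "tvec" (3), from world to camera coordinates, as OpenCV has them. Camera axes: x right, y down, z forward; pixel columns grow to the right and rows downward; lengths in m; the calibration is good to about 2 mm. A picture is of the moment at which its call begins. calibration takes no time and is no camera call.
- bot.hand_in(): hands the job in, once; it reports no verdict.
Trained networks look in the newest picture that a camera, given by its name, has taken for a name from the list of things; names that differ only in an ending like _2 or _b are one class to them, and where a whole thing is asked for, a point or a joint stands for the part that bears it (a point fixed in the world has none). Each returns a list of dicts, best first, with "p" (0 to 1); they miss things now and then, are a little off and sometimes report something else, mostly with a low value. They report only what shows in the picture. A call takes as long as a camera call.
- bot.find_in(camera, label): "xy" ([column, row] in pixels, amid what is visible of it).
- bot.silhouettes(camera, label): "mask" (420x560 bool, what is visible of it) and "xy" ([column, row] in pixels, amid what is visible of it).
The state is a dict: "t": time; "q": joint angles; "joint_vel": joint speeds; "joint_torque": joint torques, N m; "eef_pos": TCP position; "tool_rot": TCP orientation; "contact_force": force on the tool from outside, world axes, zero at the start; "torque": the same for the moment, N m; "gripper_width": opening from 0.0 (shut) to 1.0 (fully open).
Only numpy, scipy, OpenCV 4.12 (cv2) and the standard library are available. Lean on these libraries where they do the work, as an engineer would, in place of code of your own. Each camera call takes 0.05 s, during which the arm holds its last target.

## Working session

There is one attempt and no reset: what is moved stays moved. The work goes in short steps, Python scripts to look and compute and a shell command to move; the robot and the scene stay as the last step left them, time stands still between calls to the robot, and variables do not carry over. Pictures are saved under pics/ and viewed, and the job is handed in when it is done.

```bash
ls; mkdir -p pics; python3 - <<'E'
from station import bot
import cv2
o=bot.get_obs(); print({k:(v if not hasattr(v,'round') else v.round(3)) for k,v in o.items()})
for n in("scene","top"):
    im,d=bot.read_camera(n); cv2.imwrite(f"pics/{n}0.png",im)
    c=bot.calibration(n); print(n,c)
E
```

```text
pics
{'t': 0.0, 'q': array([-1.337,  0.478,  0.022,  1.556, -0.012,  1.109, -0.083]), 'joint_vel': array([ 0.001,  0.001,  0.001,  0.001,  0.001,  0.   , -0.   ]), 'joint_torque': array([-1.0000e-03, -5.9645e+01,  1.6080e+00, -2.8120e+01,  1.2000e-02,
        9.0000e-03,  0.0000e+00]), 'eef_pos': array([0.226, 0.635, 0.205]), 'tool_rot': array([ 0.001,  0.817,  0.577, -0.001]), 'contact_force': array([ 0.172, -0.022, -0.434]), 'torque': array([ 0.009, -0.01 , -0.04 ]), 'gripper_width': 0.9985582986420647}
scene {'mtx': array([[431.91118625,   0.        , 281.3188506 ],
       [  0.        , 431.91118625, 203.05624221],
       [  0.        ,   0.        ,   1.        ]]), 'dist_coeffs': array([-0.02692088,  0.        ,  0.        ,  0.        ,  0.        ]), 'rvec': array([ 1.89606589, -0.81497758,  0.50909493]), 'tvec': array([-0.37054437,  0.19891271,  1.0831628 ])}
top {'mtx': array([[536.73642892,   0.        , 273.16024316],
       [  0.        , 536.73642892, 214.80068322],
       [  0.        ,   0.        ,   1.        ]]), 'dist_coeffs': array([0.00931001, 0.        , 0.        , 0.        , 0.        ]), 'rvec': array([ 2.13347666, -2.15567734,  0.14088165]), 'tvec': array([0.01956783, 0.51357079, 1.82117787])}
```

View pics/top0.png

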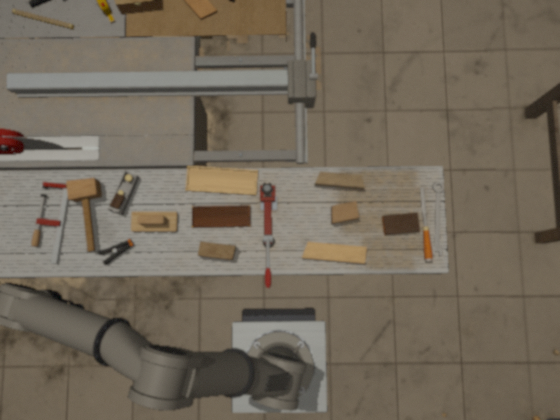

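View pics/scene0.png

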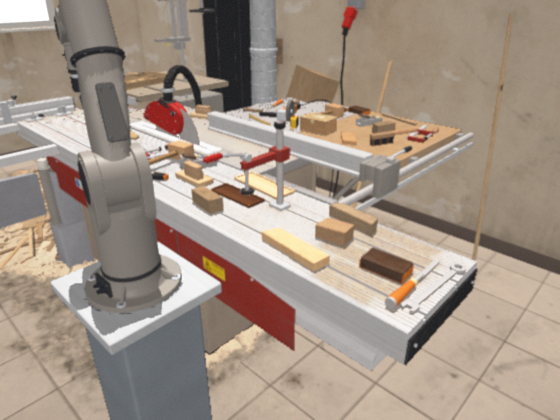

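```bash
cat > h.py <<'E'
from station import bot
import cv2, numpy as np
D=dict(long_tray=(90,252,11),short_tray=(77,207,11),light_board=(58,220,28),grey_board=(45,175,40),brown_block=(60,97,46),grey_block=(50,124,50),sanding_block=(67,122,32),push_block=(70,160,67))
def world(cam,px,dep):
    c=bot.calibration(cam); R,_=cv2.Rodrigues(c["rvec"])
    u=cv2.undistortPoints(np.float64(px).reshape(-1,1,2),c["mtx"],c["dist_coeffs"]).reshape(-1,2)
    P=np.c_[u,np.ones(len(u))]*np.asarray(dep).reshape(-1,1)
    return (P-c["tvec"].ravel())@R
def plane(cam,px,z):
    c=bot.calibration(cam); R,_=cv2.Rodrigues(c["rvec"])
    u=cv2.undistortPoints(np.float64(px).reshape(-1,1,2),c["mtx"],c["dist_coeffs"]).reshape(-1,2)
    d=np.c_[u,np.ones(len(u))]@R; C=-c["tvec"].ravel()@R
    return C+d*((z-C[2])/d[:,2])[:,None]
def measure(cam,lab,d,zt,mask=None):
    """rectangle of points near top height zt (depth used for choosing, plane for position)"""
    r=bot.silhouettes(cam,lab)
    out=[]
    for k in r[:2]:
        m=k["mask"]; v,u=np.nonzero(m&(d>0)); 
        if len(v)<20: continue
        W=world(cam,np.c_[u,v],d[v,u])
        s=abs(W[:,2]-zt)<0.012
        if s.sum()<15: out.append((k["p"],k["xy"],'few',np.median(W[:,2])));continue
        P=plane(cam,np.c_[u,v][s],zt)[:,:2]
        # outline-based: convex hull of mask pixels
        (cx,cy),(a,b),ang=cv2.minAreaRect(np.float32(P*1000))
        if a<b: th=ang+90
        else: th=ang
        th=(th+90)%180-90
        out.append((round(float(k["p"]),2),np.round(k["xy"]).tolist(),"c",round(cx,1),round(cy,1),"size",round(min(a,b)),round(max(a,b)),"long axis deg",round(th,1),"zmed",round(float(np.median(W[s,2]))*1000,1),"mean",P.mean(0).round(4).tolist(),int(s.sum())))
    return out
E
python3 - <<'E'
from h import *
for cam in("top","scene"):
    im,d=bot.read_camera(cam)
    for n,s in D.items():
        print(cam,n)
        for o in measure(cam,n,d,s[2]/1000): print("   ",*o)
print(bot.get_obs()["t"])
E
```

```text
top long_tray
    0.75 [220.0, 179.0] c 643.7 195.9 size 94 252 long axis deg 85.7 zmed 7.5 mean [0.6445, 0.1954] 1690
top short_tray
    0.63 [221.0, 218.0] c 515.2 196.1 size 78 208 long axis deg 89.4 zmed 7.7 mean [0.5153, 0.1962] 1251
top light_board
    0.93 [335.0, 254.0] c 384.3 -196.9 size 59 212 long axis deg 84.2 zmed 29.6 mean [0.3838, -0.1981] 1010
top grey_board
    0.74 [341.0, 180.0] c 636.0 -220.7 size 48 168 long axis deg 84.1 zmed 41.6 mean [0.6356, -0.2194] 595
top brown_block
    0.73 [342.0, 214.0] c 520.9 -229.9 size 61 97 long axis deg -79.2 zmed 46.6 mean [0.5205, -0.2319] 462
top grey_block
    0.29 [157.0, 216.0] c 501.8 428.5 size 28 93 long axis deg 89.4 zmed 58.7 mean [0.4979, 0.4154] 41
top sanding_block
    0.66 [399.0, 222.0] c 482.8 -426.4 size 67 122 long axis deg -86.3 zmed 34.0 mean [0.482, -0.4269] 644
top push_block
    0.72 [153.0, 218.0] c 499.6 430.1 size 27 89 long axis deg 89.4 zmed 67.9 mean [0.4995, 0.4298] 235
    0.37 [398.2, 221.7] few 0.03315023088848271
scene long_tray
    0.7 [262.0, 184.0] c 636.5 186.9 size 109 265 long axis deg 83
[... 206 characters left out ...]
.4 -200.4 size 70 228 long axis deg 84.2 zmed 27.0 mean [0.3748, -0.2092] 1044
scene grey_board
    0.8 [354.0, 216.0] c 607.5 -225.3 size 93 180 long axis deg 85.0 zmed 38.3 mean [0.623, -0.2296] 476
scene brown_block
    0.57 [332.0, 232.0] c 510.8 -239.2 size 74 100 long axis deg -81.5 zmed 43.8 mean [0.5104, -0.2393] 406
scene grey_block
    0.67 [208.0, 200.0] c 384.2 196.6 size 60 144 long axis deg 84.1 zmed 48.5 mean [0.3841, 0.196] 303
scene sanding_block
    0.75 [388.0, 263.0] c 475.5 -432.8 size 84 125 long axis deg -86.2 zmed 33.1 mean [0.4744, -0.435] 832
scene push_block
    0.71 [191.0, 172.0] c 486.4 416.3 size 40 107 long axis deg 85.3 zmed 64.2 mean [0.4875, 0.4152] 101
1.0
```

```bash
cat >> h.py <<'E'
from scipy.optimize import minimize
def proj(cam,P):
    c=bot.calibration(cam); return cv2.projectPoints(np.float64(P),c["rvec"],c["tvec"],c["mtx"],c["dist_coeffs"])[0].reshape(-1,2)
def corners(n,x,y,th,z0):
    w,l,h=np.array(D[n])/1000
    A=np.array([[sx*w/2,sy*l/2] for sx,sy in((-1,-1),(1,-1),(1,1),(-1,1))])
    R=np.array([[np.cos(th),-np.sin(th)],[np.sin(th),np.cos(th)]])
    B=A@R.T+[x,y]
    return np.r_[np.c_[B,np.full(4,z0)],np.c_[B,np.full(4,z0+h)]]
def sil(cam,n,p,z0,S=4):
    h=cv2.convexHull(np.float32(proj(cam,corners(n,*p,z0))))
    m=np.zeros((420,560),np.float32); big=np.zeros((420*S,560*S),np.uint8)
    cv2.fillConvexPoly(big,np.round((h+0.5)*S*16-8).astype(np.int32),1,shift=4)
    return cv2.resize(big.astype(np.float32),(560,420),interpolation=cv2.INTER_AREA)
def fit(masks,n,p0,z0=0.0):
    def cost(q):
        p=(p0[0]+q[0]/1000,p0[1]+q[1]/1000,p0[2]+q[2]/100)
        return sum(abs(sil(c,n,p,z0)-m).sum()/m.sum() for c,m in masks.items())
    best=None
    for s in((6,6,6),(3,-3,3)):
        x0=np.zeros(3) if best is None else best.x
        r=minimize(cost,x0,method="Nelder-Mead",options=dict(initial_simplex=np.vstack([x0,x0+np.diag(s)]),maxiter=120,xatol=.1,fatol=1e-4))
        best=r
    q=best.x
    return (p0[0]+q[0]/1000,p0[1]+q[1]/1000,p0[2]+q[2]/100),best.fun/len(masks)
def netmask(cam,n,near=None,rad=40):
    for k in bot.silhouettes(cam,n):
        if near is None or np.hypot(*(np.array(k["xy"])-near))<rad: return k["mask"].astype(np.float32)
E
python3 - <<'E'
from h import *
init=dict(long_tray=(.644,.196,-.07),short_tray=(.515,.196,0),light_board=(.384,-.198,-.1),grey_board=(.636,-.22,-.1),brown_block=(.521,-.23,.18),grey_block=(.39,.2,-.1))
M={n:{} for n in init}
ims={}
for cam in("top","scene"):
    im,d=bot.read_camera(cam); ims[cam]=im; np.save(f"d_{cam}.npy",d)
    for n in init:
        c=proj(cam,[(*init[n][:2],.02)])[0]
        m=netmask(cam,n,c)
        if m is None: print("missing",cam,n); continue
        M[n][cam]=m
import pickle; pickle.dump((M,ims),open("m.pkl","wb"))
for n in init:
    for cams in ([["top"]] if 'tray' in n else [["top"],["scene"],["top","scene"]]):
        mm={c:M[n][c] for c in cams if c in M[n]}
        if mm:
            p,c=fit(mm,n,init[n]); print(n,list(mm),np.round([p[0]*1000,p[1]*1000,np.degrees(p[2])],1),round(c,3))
# depth contour for grey block
d=np.load("d_top.npy"); v,u=np.mgrid[230:275,180:250]; W=world("top",np.c_[u.ravel(),v.ravel()],d[230:275,180:250].ravel())
s=(W[:,2]>.035)&(W[:,2]<.07); print(s.sum(),cv2.minAreaRect(np.float32(W[s,:2]*1000)))
print(bot.get_obs()["t"])
E
```

```text
missing scene grey_board
long_tray ['top'] [646.  196.5  -4. ] 0.041
short_tray ['top'] [517.2 198.1  -0. ] 0.031
light_board ['top'] [ 385.1 -195.1   -5.3] 0.122
light_board ['scene'] [ 383.5 -196.4   -5.1] 0.054
light_board ['top', 'scene'] [ 384.4 -196.8   -5.4] 0.092
grey_board ['top'] [ 638.  -220.1   -6. ] 0.152
grey_board ['top'] [ 638.  -220.1   -6. ] 0.152
brown_block ['top'] [ 522.  -231.3   10.2] 0.095
brown_block ['scene'] [ 520.9 -230.1   10.3] 0.105
brown_block ['top', 'scene'] [ 521.6 -230.5   10.3] 0.102
grey_block ['top'] [394.4 208.   -7. ] 0.072
grey_block ['scene'] [394.2 208.9  -7.4] 0.045
grey_block ['top', 'scene'] [394.4 208.6  -7. ] 0.06
531 ((393.6417541503906, 209.269775390625), (123.31242370605469, 50.424373626708984), 82.28305053710938)
1.7
```

```bash
cat > go.py <<'E'
import sys; from h import *
from scipy.spatial.transform import Rotation as Ro
o=bot.get_obs(); p=np.array(o["eef_pos"]); w,x,y,z=o["tool_rot"]; R=Ro.from_quat([x,y,z,w])
print("now",p.round(4),"xaxis deg",np.degrees(np.arctan2(*R.as_matrix()[[1,0],0])).round(1),"zaxis",R.as_matrix()[:,2].round(3),"t",round(o["t"],2),"g",round(o["gripper_width"],3),"F",np.round(o["contact_force"],1))
for a in sys.argv[1:]:
    X,Y,Z,yaw=[float(v) for v in a.split(",")]
    t=np.radians(yaw); T=np.array([[np.cos(t),np.sin(t),0],[np.sin(t),-np.cos(t),0],[0,0,-1]])
    T=T.T if False else T
    d=R.inv().apply(np.array([X,Y,Z])-p)*100; rv=(R.inv()*Ro.from_matrix(T)).as_rotvec()
    print(a,"->",d.round(2).tolist(),rv.round(3).tolist(),"rows>=",round(max(np.linalg.norm(d)/6.25,np.degrees(np.linalg.norm(rv))/10.7),1))
E
python3 go.py 0.5,0.3,0.37,30 0.5,-0.1,0.37,-5.3 
python3 - <<'E'
import numpy as np
from h import *
d=np.load("d_top.npy"); v,u=np.mgrid[175:290,258:280]; W=world("top",np.c_[u.ravel(),v.ravel()],d[175:290,258:280].ravel())
for lo in(.03,.1,.2,.27):
    s=(W[:,2]>lo)&(W[:,2]<.4); print(lo,s.sum(),W[s].min(0).round(3),W[s].max(0).round(3))
E
```

```text
now [0.2263 0.636  0.2063] xaxis deg 70.4 zaxis [ 0.  0. -1.] t 1.7 g 1.002 F [0.6 0.1 1. ]
0.5,0.3,0.37,30 -> [-22.48, 37.05, -16.37] [-0.0, -0.0, 0.705] rows>= 7.4
0.5,-0.1,0.37,-5.3 -> [-60.16, 50.46, -16.37] [-0.0, -0.0, 1.321] rows>= 12.8
0.03 918 [0.265 0.006 0.035] [0.586 0.054 0.302]
0.1 917 [0.265 0.006 0.106] [0.586 0.054 0.302]
0.2 823 [0.265 0.006 0.2  ] [0.586 0.054 0.302]
0.27 113 [0.542 0.012 0.282] [0.578 0.048 0.302]
```

```bash
python3 -m creep '[[[0,0,-16.4,0,0,0,1],[-11,18,-16.4,0,0,0.3,1],[-22.5,37,-16.4,0,0,0.7,1],[-22.5,37,-16.4,0,0,0.7,1],[-22.5,37,-16.4,0,0,0.7,1],[-22.5,37,-16.4,0,0,0.7,1],[-22.5,37,-16.4,0,0,0.7,1],[-22.5,37,-16.4,0,0,0.7,1],[-22.5,37,-16.4,0,0,0.7,1],[-22.5,37,-16.4,0,0,0.7,1]]]' 40
python3 go.py 0.42,-0.196,0.37,-5.3 0.3845,-0.196,0.20,-5.3
```

```text
t: 2.95
eef_pos: [0.4995, 0.2997, 0.3704]
tool_rot: [-0.0, 0.965, 0.261, 0.0]
contact_force: [-0.4, -0.0, -0.3]
gripper_width: 1.0
now [0.4995 0.2997 0.3704] xaxis deg 30.2 zaxis [-0.     0.001 -1.   ] t 2.95 g 1.0 F [-0.4 -0.  -0.3]
0.42,-0.196,0.37,-5.3 -> [-31.83, 38.83, 0.01] [-0.001, -0.0, 0.62] rows>= 8.0
0.3845,-0.196,0.20,-5.3 -> [-34.9, 37.05, 17.01] [-0.001, -0.0, 0.62] rows>= 8.6
```

```bash
python3 -m creep '[[[-31.8,38.8,0,0,0,0.62,1],[-31.8,38.8,0,0,0,0.62,1],[-31.8,38.8,0,0,0,0.62,1],[-31.8,38.8,0,0,0,0.62,1],[-31.8,38.8,0,0,0,0.62,1],[-31.8,38.8,0,0,0,0.62,1],[-31.8,38.8,0,0,0,0.62,1],[-31.8,38.8,0,0,0,0.62,1],[-31.8,38.8,0,0,0,0.62,1],[-31.8,38.8,0,0,0,0.62,1]]]'
python3 go.py 0.3845,-0.196,0.09,-5.3 0.3845,-0.196,0.01,-5.3
```

```text
t: 4.2
eef_pos: [0.4213, -0.1935, 0.37]
tool_rot: [-0.0, 0.999, -0.044, -0.0]
contact_force: [0.6, 0.8, -0.5]
gripper_width: 0.999
now [ 0.4213 -0.1935  0.37  ] xaxis deg -5.1 zaxis [-0.     0.001 -1.   ] t 4.2 g 0.999 F [ 0.6  0.8 -0.5]
0.3845,-0.196,0.09,-5.3 -> [-3.63, 0.59, 28.01] [-0.001, 0.0, 0.004] rows>= 4.5
0.3845,-0.196,0.01,-5.3 -> [-3.63, 0.6, 36.01] [-0.001, 0.0, 0.004] rows>= 5.8
```

```bash
python3 -m creep '[[[-3.6,0.4,10,0,0,0,1],[-3.6,0.4,20,0,0,0,1],[-3.6,0.4,28,0,0,0,1],[-3.6,0.4,28,0,0,0,1],[-3.6,0.4,28,0,0,0,1],[-3.6,0.4,28,0,0,0,1],[-3.6,0.4,28,0,0,0,1],[-3.6,0.4,28,0,0,0,1],[-3.6,0.4,28,0,0,0,1]]]'
python3 go.py  0.3845,-0.196,0.008,-5.3
python3 - <<'E'
from h import *
im,d=bot.read_camera("scene"); cv2.imwrite("pics/s1.png",cv2.resize(im[150:330,200:440],None,fx=3,fy=3))
E
```

```text
t: 5.32
eef_pos: [0.3856, -0.1961, 0.0914]
tool_rot: [-0.0, 0.999, -0.045, 0.001]
contact_force: [-0.7, -0.1, 0.0]
gripper_width: 0.999
now [ 0.3856 -0.1961  0.0914] xaxis deg -5.2 zaxis [ 0.003  0.    -1.   ] t 5.33 g 0.999 F [-0.7 -0.1  0. ]
0.3845,-0.196,0.008,-5.3 -> [-0.13, 0.01, 8.34] [-0.001, -0.003, 0.002] rows>= 1.3
```

View pics/s1.png

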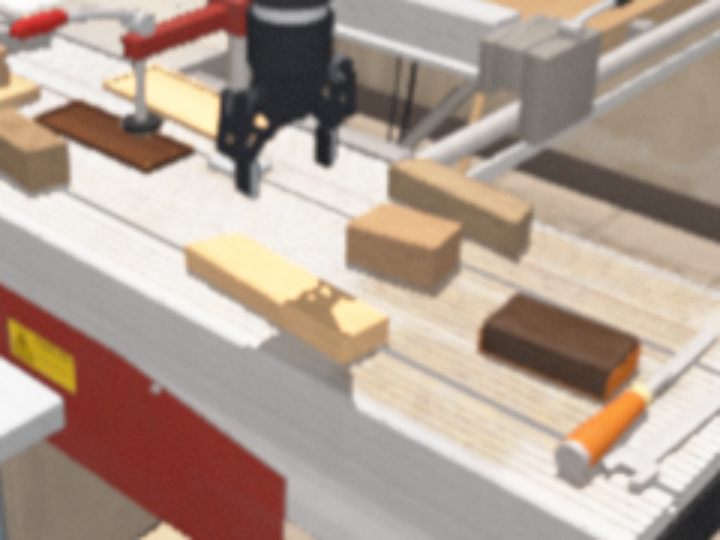

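```bash
python3 - <<'E'
from h import *
print(proj("scene",[(.3856,-.196,.091),(.3845,-.196,.028)]))
E
python3 -m creep '[[[-0.1,0,4,0,0,0,1],[-0.1,0,7,0,0,0,1],[-0.1,0,8.2,0,0,0,1],[-0.1,0,8.2,0,0,0,1],[-0.1,0,8.2,0,0,0,1],[-0.1,0,8.2,0,0,0,1]]]'
python3 go.py
```

```text
[[294.94002207 222.77565143]
 [294.3529226  242.81346241]]
t: 6.12
eef_pos: [0.3843, -0.1962, 0.0091]
tool_rot: [0.0, 0.999, -0.045, 0.001]
contact_force: [0.9, -0.1, 0.2]
gripper_width: 1.0
now [ 0.3843 -0.1962  0.0091] xaxis deg -5.2 zaxis [ 0.002 -0.    -1.   ] t 6.12 g 1.0 F [ 0.9 -0.1  0.2]
```

```bash
python3 -m creep '[[[0,0,0,0,0,0,0.8],[0,0,0,0,0,0,0.5],[0,0,0,0,0,0,0.5],[0,0,0,0,0,0,0.5],[0,0,0,0,0,0,0.5],[0,0,0,0,0,0,0.5]]]' 40
python3 -m creep '[[[0,0,-2,0,0,0,0.5],[0,0,-4,0,0,0,0.5],[0,0,-4,0,0,0,0.5],[0,0,-4,0,0,0,0.5]]]'
python3 go.py
python3 - <<'E'
from h import *
im,d=bot.read_camera("scene"); cv2.imwrite("pics/s2.png",cv2.resize(im[150:330,200:440],None,fx=3,fy=3))
E
```

```text
t: 6.88
eef_pos: [0.3834, -0.1961, 0.0083]
tool_rot: [-0.0, 0.999, -0.046, -0.0]
contact_force: [-0.1, 0.3, 0.0]
gripper_width: 0.501
t: 7.38
eef_pos: [0.3833, -0.1958, 0.0479]
tool_rot: [-0.0, 0.999, -0.045, -0.0]
contact_force: [0.3, 0.5, 0.4]
gripper_width: 0.503
now [ 0.3833 -0.1958  0.0479] xaxis deg -5.2 zaxis [-0.  0. -1.] t 7.38 g 0.503 F [0.3 0.5 0.4]
```

View pics/s2.png

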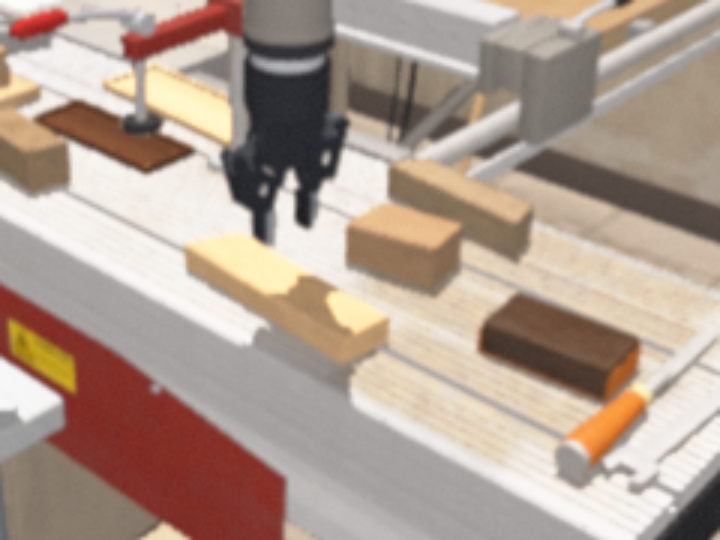

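```bash
python3 - <<'E'
from h import *
im,d=bot.read_camera("scene")
v,u=np.mgrid[185:240,265:325]; W=world("scene",np.c_[u.ravel(),v.ravel()],d[185:240,265:325].ravel()); g=im[185:240,265:325].sum(2).ravel()
s=(g<170)&(W[:,1]>-.3)&(W[:,2]>.03); W=W[s]; print(len(W)); 
uu=u.ravel()[s]; vv=v.ravel()[s]
i=np.argsort(W[:,2])[:400:12]
for k in i: print(uu[k],vv[k],W[k].round(3))
im,d=bot.read_camera("top"); cv2.imwrite("pics/t2.png",cv2.resize(im[150:300,260:460],None,fx=4,fy=4))
E
```

```text
820
300 223 [ 0.409 -0.194  0.08 ]
286 228 [ 0.349 -0.197  0.09 ]
285 225 [ 0.353 -0.19   0.095]
299 217 [ 0.405 -0.193  0.1  ]
287 223 [ 0.35  -0.199  0.106]
301 214 [ 0.406 -0.2    0.112]
287 219 [ 0.35  -0.199  0.118]
302 211 [ 0.405 -0.204  0.123]
301 209 [ 0.409 -0.197  0.125]
287 216 [ 0.349 -0.2    0.127]
286 217 [ 0.341 -0.204  0.129]
308 206 [ 0.427 -0.206  0.13 ]
290 214 [ 0.355 -0.205  0.132]
285 215 [ 0.339 -0.203  0.135]
302 207 [ 0.401 -0.207  0.137]
291 212 [ 0.355 -0.209  0.14 ]
285 209 [ 0.355 -0.187  0.141]
289 210 [ 0.356 -0.201  0.143]
305 205 [ 0.405 -0.214  0.144]
292 210 [ 0.357 -0.21   0.145]
304 205 [ 0.399 -0.216  0.147]
307 198 [ 0.434 -0.196  0.149]
284 210 [ 0.337 -0.201  0.15 ]
311 199 [ 0.432 -0.211  0.151]
308 198 [ 0.43  -0.203  0.153]
293 207 [ 0.359 -0.212  0.154]
310 198 [ 0.43  -0.21   0.155]
301 202 [ 0.393 -0.209  0.156]
297 203 [ 0.379 -0.208  0.157]
295 204 [ 0.369 -0.209  0.158]
304 201 [ 0.397 -0.216  0.159]
304 200 [ 0.4   -0.214  0.161]
298 200 [ 0.387 -0.205  0.162]
282 207 [ 0.325 -0.205  0.164]
```

View pics/t2.png

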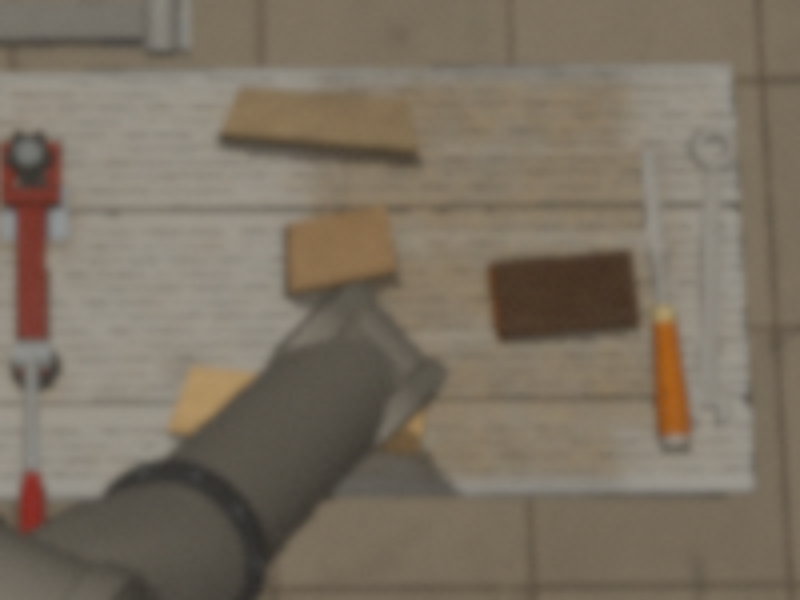

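```bash
python3 -m creep '[[[0,0,0,0,0,0,1],[0,0,0,0,0,0,1],[0.1,0,1.5,0,0,0,1],[0.1,0,3,0,0,0,1],[0.1,0,4,0,0,0,1],[0.1,0,4,0,0,0,1]]]'
python3 - <<'E'
from h import *
im,d=bot.read_camera("scene"); cv2.imwrite("pics/s3.png",cv2.resize(im[180:290,240:360],None,fx=5,fy=5))
E
```

```text
t: 8.28
eef_pos: [0.3839, -0.1962, 0.0078]
tool_rot: [-0.0, 0.999, -0.046, -0.001]
contact_force: [0.7, -0.6, 1.0]
gripper_width: 1.001
```

View pics/s3.png

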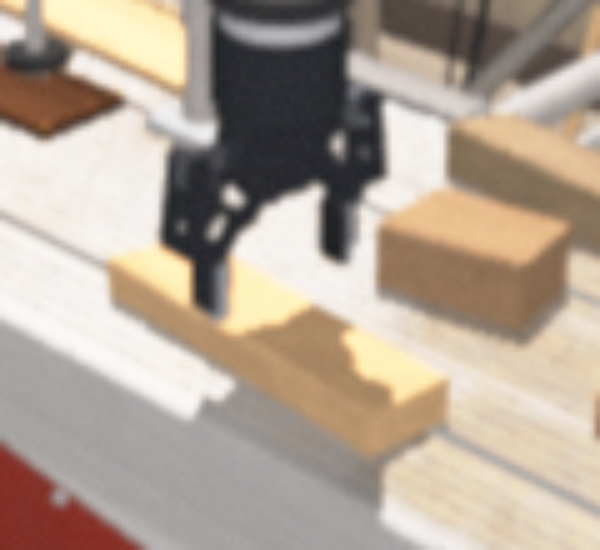

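```bash
python3 -m creep '[[[0.1,0,0.8,0,0,0,1],[0.1,0,1.0,0,0,0,1],[0.1,0,1.0,0,0,0,1]]]'
python3 -m creep '[[[0,0,0.7,0,0,0,1],[0,0,1.0,0,0,0,1],[0,0,1.0,0,0,0,1]]]'
python3 - <<'E'
from h import *
im,d=bot.read_camera("scene"); cv2.imwrite("pics/s4.png",cv2.resize(im[180:290,240:360],None,fx=5,fy=5))
E
```

```text
t: 8.7
eef_pos: [0.3854, -0.1963, -0.0018]
tool_rot: [-0.0, 0.999, -0.046, -0.0]
contact_force: [0.2, 0.5, 0.1]
gripper_width: 1.001
t: 9.07
eef_pos: [0.3852, -0.1962, -0.012]
tool_rot: [-0.0, 0.999, -0.046, -0.0]
contact_force: [0.3, 1.3, -0.2]
gripper_width: 1.0
```

View pics/s4.png

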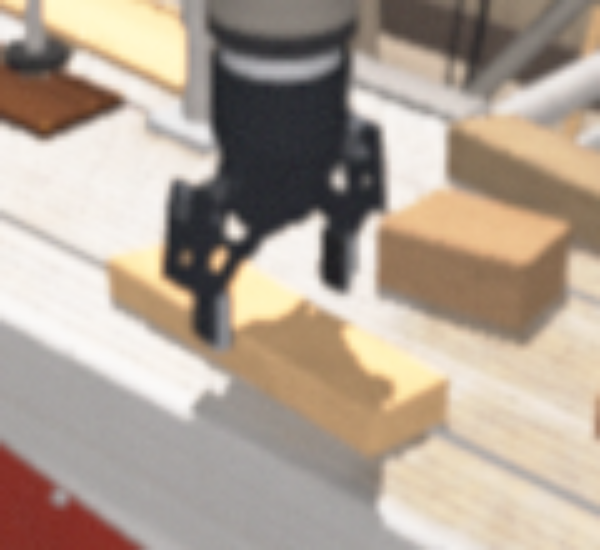

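```bash
python3 -m creep '[[[0,0,0,0,0,0,0.8],[0,0,0,0,0,0,0.5],[0,0,0,0,0,0,0.5],[0,0,0,0,0,0,0.5],[0,0,0,0,0,0,0.5],[0,0,0,0,0,0,0.5]]]' 40
python3 - <<'E'
from h import *
im,d=bot.read_camera("scene"); cv2.imwrite("pics/s5.png",cv2.resize(im[180:290,240:360],None,fx=5,fy=5))
E
```

```text
t: 9.88
eef_pos: [0.3854, -0.1963, -0.0114]
tool_rot: [-0.0, 0.999, -0.046, 0.0]
contact_force: [-1.5, 0.8, 5.4]
gripper_width: 0.669
```

View pics/s5.png

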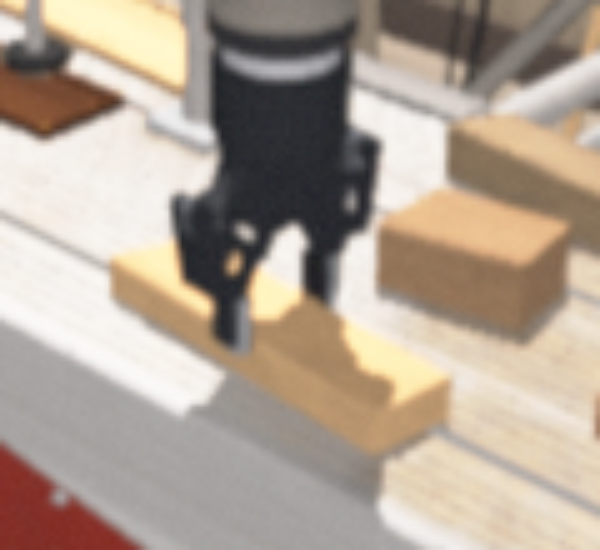

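```bash
python3 -m creep '[[[0,0,-2,0,0,0,0.5],[0,0,-6,0,0,0,0.5],[0,0,-10,0,0,0,0.5],[0,0,-15,0,0,0,0.5],[0,0,-20,0,0,0,0.5],[0,0,-25,0,0,0,0.5],[0,0,-30,0,0,0,0.5],[0,0,-35,0,0,0,0.5],[0,0,-36,0,0,0,0.5],[0,0,-36,0,0,0,0.5]]]' 60
python3 go.py 0.55,0.0,0.35,-4.5 .646,.1965,.35,-4
python3 - <<'E'
from h import *
im,d=bot.read_camera("scene"); cv2.imwrite("pics/s6.png",im)
E
```

```text
t: 11.18
eef_pos: [0.3851, -0.1962, 0.3476]
tool_rot: [-0.0, 0.999, -0.045, -0.0]
contact_force: [-0.1, 0.2, -3.0]
gripper_width: 0.655
now [ 0.3851 -0.1962  0.3476] xaxis deg -5.2 zaxis [-0.     0.001 -1.   ] t 11.18 g 0.655 F [-0.1  0.2 -3. ]
0.55,0.0,0.35,-4.5 -> [14.64, -21.03, -0.22] [-0.001, 0.0, -0.012] rows>= 4.1
.646,.1965,.35,-4 -> [22.42, -41.47, -0.21] [-0.001, 0.0, -0.021] rows>= 7.5
```

View pics/s6.png

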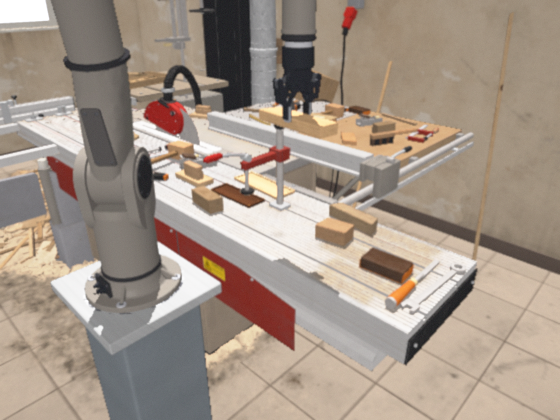

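```bash
python3 -m creep '[[[1.5,-3,-1,0,0,0,0.5],[4,-7.5,-1,0,0,0,0.5],[7,-13,-1,0,0,0,0.5],[10,-18.5,-1,0,0,0,0.5],[13,-24,-1,0,0,-0.01,0.5],[16,-29.5,-1,0,0,-0.01,0.5],[19,-35,-1,0,0,-0.02,0.5],[21.3,-39.5,-1,0,0,-0.02,0.5],[22.4,-41.5,-1,0,0,-0.02,0.5],[22.4,-41.5,-1,0,0,-0.02,0.5]]]'
python3 go.py .646,.1965,.06,-4
```

```text
t: 12.48
eef_pos: [0.6459, 0.1982, 0.354]
tool_rot: [0.002, 0.999, -0.034, -0.002]
contact_force: [-0.2, -1.7, -1.6]
gripper_width: 0.66
now [0.6459 0.1982 0.354 ] xaxis deg -4.0 zaxis [-0.005 -0.004 -1.   ] t 12.47 g 0.66 F [-0.2 -1.7 -1.6]
.646,.1965,.06,-4 -> [0.16, 0.05, 29.4] [0.004, 0.005, 0.001] rows>= 4.7
```

```bash
python3 -m creep '[[[0,0.1,3,0,0,0,0.5],[0,0.1,8,0,0,0,0.5],[0,0.1,13,0,0,0,0.5],[0,0.1,18,0,0,0,0.5],[0,0.1,23,0,0,0,0.5],[0,0.1,28,0,0,0,0.5],[0,0.1,31,0,0,0,0.5],[0,0.1,32,0,0,0,0.5],[0,0.1,32,0,0,0,0.5],[0,0.1,32,0,0,0,0.5]]]'
python3 go.py .646,.1965,.006,-4 .646,.1965,-.006,-4
python3 - <<'E'
from h import *
for c in("scene","top"):
    im,d=bot.read_camera(c)
    cv2.imwrite(f"pics/{c}7.png",cv2.resize(im[120:230,200:330] if c=="scene" else im[130:260,150:300],None,fx=5,fy=5 if c=="scene" else 4.5))
E
```

```text
t: 13.72
eef_pos: [0.6473, 0.1954, 0.04]
tool_rot: [-0.0, 0.999, -0.036, 0.001]
contact_force: [0.5, 0.1, -1.8]
gripper_width: 0.656
now [0.6473 0.1954 0.04  ] xaxis deg -4.1 zaxis [ 0.002  0.001 -1.   ] t 13.72 g 0.656 F [ 0.5  0.1 -1.8]
.646,.1965,.006,-4 -> [-0.15, -0.1, 3.4] [-0.001, -0.002, -0.002] rows>= 0.5
.646,.1965,-.006,-4 -> [-0.15, -0.09, 4.6] [-0.001, -0.002, -0.002] rows>= 0.7
```

View pics/scene7.png

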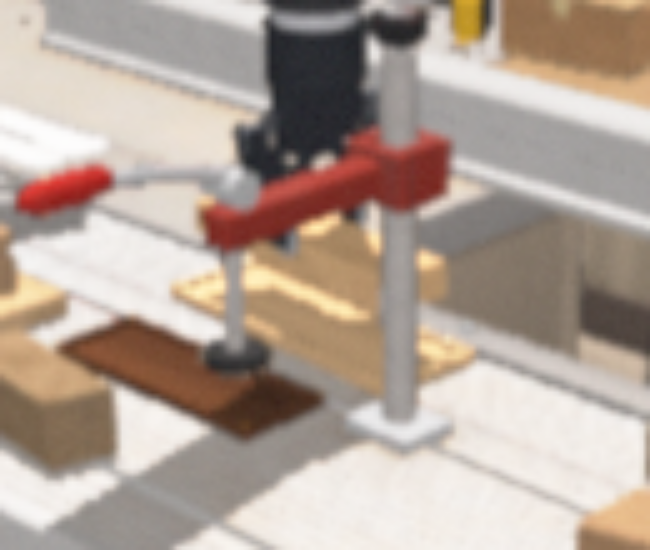

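View pics/top7.png

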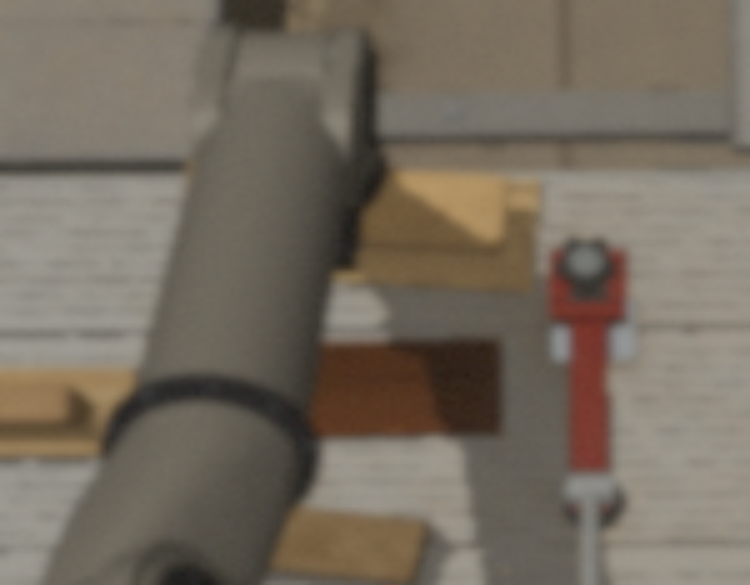

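```bash
python3 -m creep '[[[-0.1,-0.1,0.8,0,0,0,0.5],[-0.1,-0.1,2,0,0,0,0.5],[-0.1,-0.1,3.2,0,0,0,0.5],[-0.1,-0.1,4,0,0,0,0.5],[-0.1,-0.1,4.4,0,0,0,0.5],[-0.1,-0.1,4.5,0,0,0,0.5],[-0.1,-0.1,4.5,0,0,0,0.5]]]'
python3 go.py .646,.1965,-.006,-4
```

```text
t: 14.7
eef_pos: [0.6453, 0.1966, -0.0061]
tool_rot: [-0.0, 0.999, -0.036, -0.0]
contact_force: [-3.3, -0.3, 5.6]
gripper_width: 0.66
now [ 0.6453  0.1966 -0.0061] xaxis deg -4.1 zaxis [-0.  0. -1.] t 14.7 g 0.66 F [-3.3 -0.3  5.6]
.646,.1965,-.006,-4 -> [0.07, 0.0, -0.01] [-0.0, 0.0, -0.001] rows>= 0.0
```

```bash
python3 -m creep '[[[0,0,0,0,0,0,0.7],[0,0,0,0,0,0,0.75],[0,0,0,0,0,0,0.85],[0,0,0,0,0,0,0.85],[0,0,-2,0,0,0,0.85],[0,0,-6,0,0,0,0.85],[0,0,-12,0,0,0,0.9],[0,0,-18,0,0,0,1],[0,0,-24,0,0,0,1],[0,0,-30,0,0,0,1]]]'
python3 go.py .646,-.1,.35,-5 .637,-.2195,.35,-6 .637,-.2195,.12,-6
```

```text
t: 15.95
eef_pos: [0.645, 0.1962, 0.297]
tool_rot: [-0.0, 0.999, -0.036, 0.001]
contact_force: [0.8, 0.2, -0.2]
gripper_width: 0.998
now [0.645  0.1962 0.297 ] xaxis deg -4.1 zaxis [ 0.001  0.001 -1.   ] t 15.95 g 0.998 F [ 0.8  0.2 -0.2]
.646,-.1,.35,-5 -> [2.23, 29.53, -5.32] [-0.001, -0.001, 0.015] rows>= 4.8
.637,-.2195,.35,-6 -> [2.19, 41.51, -5.33] [-0.001, -0.001, 0.033] rows>= 6.7
.637,-.2195,.12,-6 -> [2.16, 41.53, 17.67] [-0.001, -0.001, 0.033] rows>= 7.2
```

```bash
python3 - <<'E'
from h import *
M={}
for cam in("top","scene"):
    im,d=bot.read_camera(cam)
    m=netmask(cam,"grey_board",proj(cam,[(.637,-.22,.02)])[0])
    if m is None: print("miss",cam); continue
    p,c=fit({cam:m},"grey_board",(.637,-.22,-.1)); print(cam,np.round([p[0]*1e3,p[1]*1e3,np.degrees(p[2])],1),c)
    W=None
    u,v=np.meshgrid(np.arange(560),np.arange(420)); c0=proj(cam,[(.637,-.22,.02)])[0]
    k=(abs(u-c0[0])<45)&(abs(v-c0[1])<25)&(d>0)
    W=world(cam,np.c_[u[k],v[k]],d[k]); s=(W[:,2]>.03)&(W[:,2]<.055)&(W[:,0]>.59)&(W[:,0]<.68)
    r=cv2.minAreaRect(np.float32(W[s,:2]*1e3)); print(s.sum(),r)
E
python3 -m creep '[[[0,2,-4,0,0,0,1],[0.5,6,-6,0,0,0,1],[1,12,-6,0,0,0.01,1],[1.5,18,-6,0,0,0.02,1],[2.2,24,-6,0,0,0.03,1],[2.2,30,-6,0,0,0.03,1],[2.2,36,-6,0,0,0.03,1],[2.2,41.5,-6,0,0,0.03,1],[2.2,41.5,-6,0,0,0.03,1],[2.2,41.5,-6,0,0,0.03,1]]]'
python3 go.py .637,-.2195,.06,-6
```

```text
top [ 636.9 -222.    -6. ] 0.1436188817024231
605 ((636.9047241210938, -219.76687622070312), (171.38662719726562, 48.80775833129883), 83.29351806640625)
scene [ 635.5 -219.5   -7.4] 0.11199944466352463
452 ((635.1643676757812, -218.22006225585938), (176.94703674316406, 49.89046096801758), 85.3484115600586)
t: 17.4
eef_pos: [0.6374, -0.2181, 0.352]
tool_rot: [-0.001, 0.999, -0.051, -0.001]
contact_force: [0.1, 1.0, 1.1]
gripper_width: 1.0
now [ 0.6374 -0.2181  0.352 ] xaxis deg -5.8 zaxis [-0.002  0.001 -1.   ] t 17.4 g 1.0 F [0.1 1.  1.1]
.637,-.2195,.06,-6 -> [0.04, 0.18, 29.2] [-0.001, 0.002, 0.003] rows>= 4.7
```

```bash
python3 -m creep '[[[0,0.1,6,0,0,0,1],[0,0.1,12,0,0,0,1],[0,0.1,18,0,0,0,1],[0,0.1,24,0,0,0,1],[0,0.1,29,0,0,0,1],[0,0.1,29.2,0,0,0,1],[0,0.1,29.2,0,0,0,1],[0,0.1,29.2,0,0,0,1]]]'
python3 go.py .6365,-.2198,-.008,-6.2
python3 - <<'E'
from h import *
im,d=bot.read_camera("scene"); cv2.imwrite("pics/s8.png",cv2.resize(im[150:270,280:420],None,fx=5,fy=5))
E
```

```text
t: 18.4
eef_pos: [0.6395, -0.2201, 0.064]
tool_rot: [0.0, 0.999, -0.05, 0.002]
contact_force: [-0.3, 0.3, 0.4]
gripper_width: 0.999
now [ 0.6395 -0.2201  0.064 ] xaxis deg -5.8 zaxis [ 0.004 -0.001 -1.   ] t 18.4 g 0.999 F [-0.3  0.3  0.4]
.6365,-.2198,-.008,-6.2 -> [-0.33, -0.01, 7.2] [0.001, -0.004, 0.008] rows>= 1.2
```

View pics/s8.png

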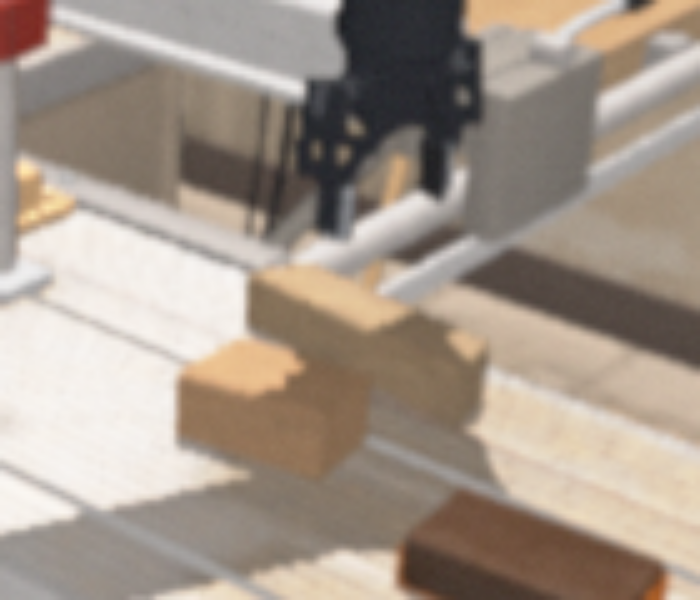

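```bash
python3 -m creep '[[[-0.3,0,2,0,0,0,1],[-0.3,0,3.5,0,0,0,1],[-0.3,0,4.5,0,0,0,1],[-0.3,0,4.5,0,0,0,1],[-0.3,0,4.5,0,0,0,1]]]'
python3 go.py .6365,-.2198,-.008,-6.2
python3 - <<'E'
from h import *
im,d=bot.read_camera("scene"); cv2.imwrite("pics/s9.png",cv2.resize(im[150:270,280:420],None,fx=5,fy=5))
E
```

```text
t: 19.08
eef_pos: [0.6349, -0.2198, 0.0165]
tool_rot: [0.0, 0.999, -0.051, 0.0]
contact_force: [-0.1, 0.2, -0.7]
gripper_width: 1.004
now [ 0.6349 -0.2198  0.0165] xaxis deg -5.8 zaxis [ 0. -0. -1.] t 19.07 g 1.004 F [-0.1  0.2 -0.7]
.6365,-.2198,-.008,-6.2 -> [0.16, -0.02, 2.45] [0.0, -0.0, 0.007] rows>= 0.4
```

View pics/s9.png

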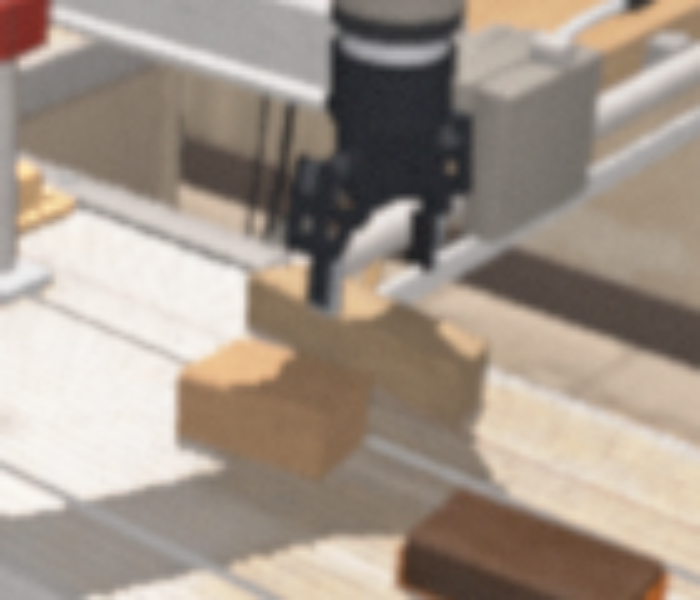

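```bash
python3 -m creep '[[[0.1,0,1.2,0,0,0,1],[0.1,0,2.4,0,0,0,1],[0.1,0,2.4,0,0,0,0.8],[0.1,0,2.4,0,0,0,0.6],[0.1,0,2.4,0,0,0,0.4],[0.1,0,2.4,0,0,0,0.4],[0.1,0,2.4,0,0,0,0.4],[0.1,0,2.4,0,0,0,0.4]]]' 50
python3 go.py 
python3 - <<'E'
from h import *
im,d=bot.read_camera("scene"); cv2.imwrite("pics/s10.png",cv2.resize(im[150:270,280:420],None,fx=5,fy=5))
E
```

```text
t: 20.12
eef_pos: [0.636, -0.2198, -0.0072]
tool_rot: [0.0, 0.999, -0.051, 0.0]
contact_force: [0.4, -1.0, 4.4]
gripper_width: 0.515
now [ 0.636  -0.2198 -0.0072] xaxis deg -5.8 zaxis [ 0.001 -0.    -1.   ] t 20.12 g 0.515 F [ 0.4 -1.   4.4]
```

View pics/s10.png

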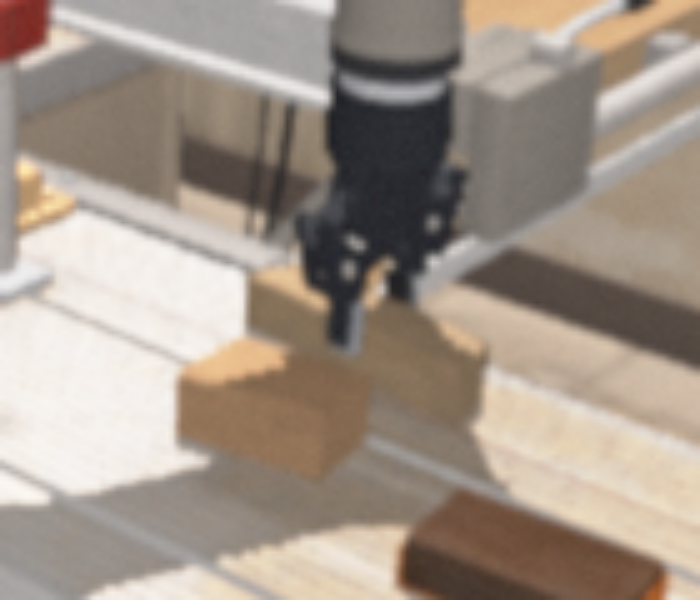

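```bash
python3 -m creep '[[[0,0,-2,0,0,0,0.4],[0,0,-6,0,0,0,0.4],[0,0,-10,0,0,0,0.4],[0,0,-15,0,0,0,0.4],[0,0,-20,0,0,0,0.4],[0,0,-25,0,0,0,0.4],[0,0,-30,0,0,0,0.4],[0,0,-35,0,0,0,0.4],[0,0,-36,0,0,0,0.4],[0,0,-36,0,0,0,0.4]]]' 60
python3 go.py .517,.198,.355,0
```

```text
t: 21.42
eef_pos: [0.6353, -0.2195, 0.3525]
tool_rot: [-0.0, 0.999, -0.051, 0.0]
contact_force: [-0.5, 0.3, -2.5]
gripper_width: 0.511
now [ 0.6353 -0.2195  0.3525] xaxis deg -5.8 zaxis [ 0.  0. -1.] t 21.43 g 0.511 F [-0.5  0.3 -2.5]
.517,.198,.355,0 -> [-15.99, -40.34, -0.23] [-0.0, -0.0, -0.101] rows>= 6.9
```

```bash
python3 -m creep '[[[-1,-3,-0.5,0,0,-0.01,0.4],[-3,-7.5,-0.5,0,0,-0.02,0.4],[-5,-13,-0.5,0,0,-0.03,0.4],[-7.5,-18.5,-0.5,0,0,-0.05,0.4],[-9.5,-24,-0.5,0,0,-0.06,0.4],[-11.7,-29.5,-0.5,0,0,-0.07,0.4],[-14,-35,-0.5,0,0,-0.1,0.4],[-15.5,-39,-0.5,0,0,-0.1,0.4],[-16,-40.3,-0.5,0,0,-0.1,0.4],[-16,-40.3,-0.5,0,0,-0.1,0.4]]]'
python3 -m creep '[[[0,0,3,0,0,0,0.4],[0,0,8,0,0,0,0.4],[0,0,13,0,0,0,0.4],[0,0,18,0,0,0,0.4],[0,0,23,0,0,0,0.4],[0,0,28,0,0,0,0.4],[0,0,31,0,0,0,0.4],[0,0,32,0,0,0,0.4],[0,0,32,0,0,0,0.4],[0,0,32,0,0,0,0.4]]]'
python3 go.py .517,.198,-.002,0
python3 - <<'E'
from h import *
for c in("scene","top"):
    im,d=bot.read_camera(c)
    cv2.imwrite(f"pics/{c}11.png",cv2.resize(im[120:230,170:300] if c=="scene" else im[130:260,150:300],None,fx=5,fy=5 if c=="scene" else 4.5))
E
```

```text
t: 22.68
eef_pos: [0.5162, 0.1977, 0.3558]
tool_rot: [0.001, 1.0, 0.0, -0.001]
contact_force: [0.4, -1.0, -1.6]
gripper_width: 0.512
t: 23.92
eef_pos: [0.5184, 0.1974, 0.0387]
tool_rot: [-0.001, 1.0, -0.001, 0.001]
contact_force: [-0.1, 0.0, -1.8]
gripper_width: 0.511
now [0.5184 0.1974 0.0387] xaxis deg -0.1 zaxis [ 0.002  0.001 -1.   ] t 23.93 g 0.511 F [-0.1  0.  -1.8]
.517,.198,-.002,0 -> [-0.15, -0.05, 4.07] [-0.001, -0.002, -0.002] rows>= 0.7
```

View pics/scene11.png

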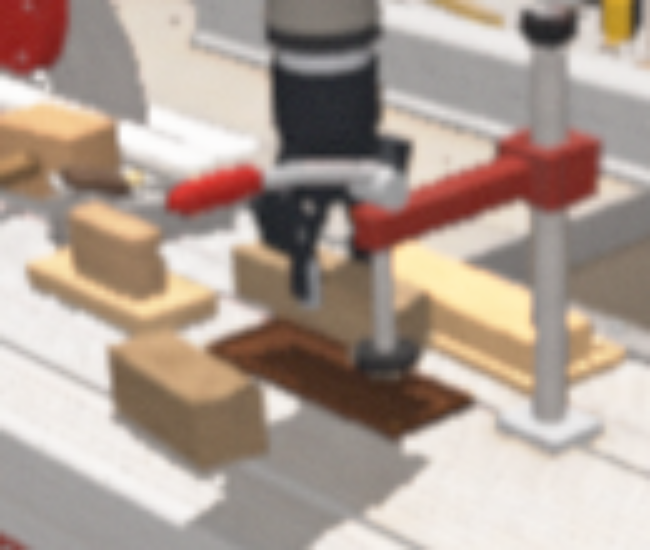

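View pics/top11.png

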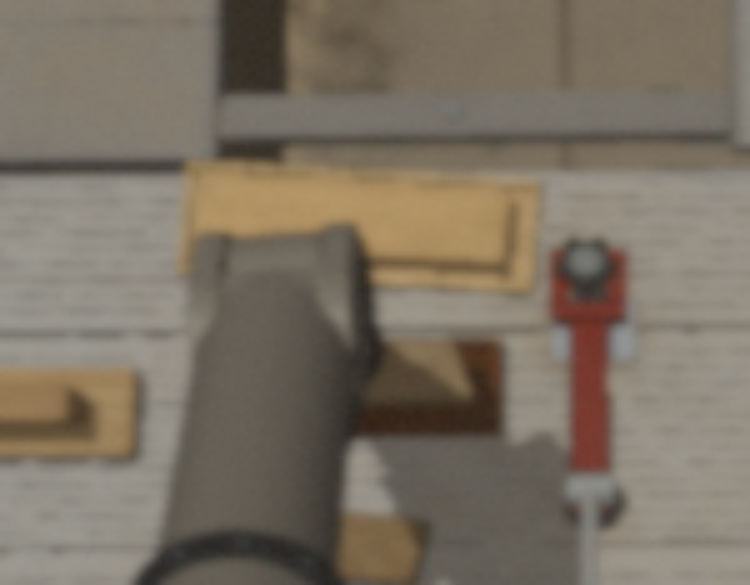

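```bash
python3 -m creep '[[[-0.1,0,0.8,0,0,0,0.4],[-0.1,0,2,0,0,0,0.4],[-0.1,0,3,0,0,0,0.4],[-0.1,0,3.6,0,0,0,0.4],[-0.1,0,3.9,0,0,0,0.4],[-0.1,0,4,0,0,0,0.4],[-0.1,0,4,0,0,0,0.4]]]'
python3 go.py .517,.198,-.003,0
```

```text
t: 24.9
eef_pos: [0.516, 0.1973, -0.0022]
tool_rot: [-0.0, 1.0, -0.001, -0.0]
contact_force: [-2.5, -0.4, 4.9]
gripper_width: 0.511
now [ 0.516   0.1973 -0.0022] xaxis deg -0.1 zaxis [-0.001  0.    -1.   ] t 24.9 g 0.511 F [-2.5 -0.4  4.9]
.517,.198,-.003,0 -> [0.1, -0.07, 0.08] [-0.0, 0.001, -0.001] rows>= 0.0
```

```bash
python3 -m creep '[[[0,0,0,0,0,0,0.6],[0,0,0,0,0,0,0.65],[0,0,0,0,0,0,0.72],[0,0,0,0,0,0,0.72],[0,0,-2,0,0,0,0.72],[0,0,-6,0,0,0,0.75],[0,0,-12,0,0,0,0.9],[0,0,-18,0,0,0,1],[0,0,-24,0,0,0,1],[0,0,-30,0,0,0,1]]]'
python3 go.py .5215,-.2305,.35,10.3 
```

```text
t: 26.15
eef_pos: [0.5158, 0.1967, 0.3006]
tool_rot: [-0.001, 1.0, -0.001, 0.0]
contact_force: [-0.1, 1.2, -0.1]
gripper_width: 0.999
now [0.5158 0.1967 0.3006] xaxis deg -0.1 zaxis [ 0.001  0.001 -1.   ] t 26.15 g 0.999 F [-0.1  1.2 -0.1]
.5215,-.2305,.35,10.3 -> [0.66, 42.72, -4.98] [-0.001, -0.001, -0.182] rows>= 6.9
```

```bash
python3 - <<'E'
from h import *
for cam in("top","scene"):
    im,d=bot.read_camera(cam)
    if cam=="top": cv2.imwrite("pics/t12.png",cv2.resize(im[150:290,150:450],None,fx=2.6,fy=2.6))
    m=netmask(cam,"brown_block",proj(cam,[(.5215,-.2305,.02)])[0])
    if m is None: print("miss",cam); continue
    p,c=fit({cam:m},"brown_block",(.5215,-.2305,.18)); print(cam,np.round([p[0]*1e3,p[1]*1e3,np.degrees(p[2])],1),c)
E
python3 -m creep '[[[0,2,-4,0,0,0,1],[0,6,-5,0,0,-0.02,1],[0,12,-5,0,0,-0.05,1],[0.2,18,-5,0,0,-0.1,1],[0.4,24,-5,0,0,-0.15,1],[0.6,30,-5,0,0,-0.18,1],[0.6,36,-5,0,0,-0.18,1],[0.6,42.7,-5,0,0,-0.18,1],[0.6,42.7,-5,0,0,-0.18,1],[0.6,42.7,-5,0,0,-0.18,1]]]'
python3 go.py .5215,-.2305,.07,10.3
```

```text
top [ 522.  -231.9   11. ] 0.10747098922729492
scene [ 519.9 -230.9    8.8] 0.06182391941547394
t: 27.6
eef_pos: [0.5208, -0.2295, 0.3461]
tool_rot: [-0.0, 0.996, 0.089, -0.001]
contact_force: [0.7, 0.7, -0.1]
gripper_width: 1.0
now [ 0.5208 -0.2295  0.3461] xaxis deg 10.2 zaxis [-0.002  0.001 -1.   ] t 27.6 g 1.0 F [ 0.7  0.7 -0.1]
.5215,-.2305,.07,10.3 -> [0.11, 0.14, 27.61] [-0.001, 0.002, -0.002] rows>= 4.4
```

View pics/t12.png

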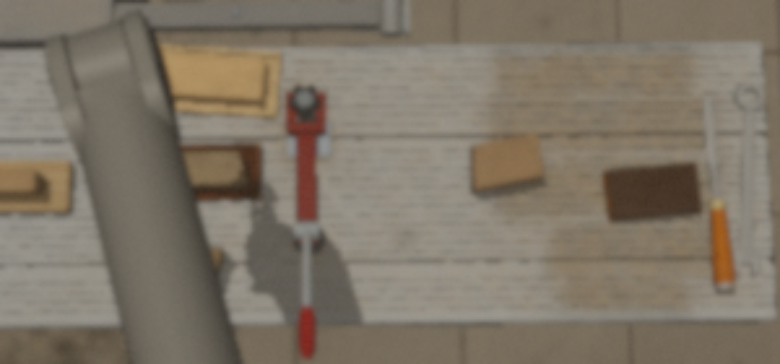

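```bash
python3 -m creep '[[[0.1,0.1,6,0,0,0,1],[0.1,0.1,12,0,0,0,1],[0.1,0.1,18,0,0,0,1],[0.1,0.1,24,0,0,0,1],[0.1,0.1,27.5,0,0,0,1],[0.1,0.1,27.5,0,0,0,1],[0.1,0.1,27.5,0,0,0,1],[0.1,0.1,27.5,0,0,0,1]]]'
python3 go.py .521,-.231,-.005,10.3
python3 - <<'E'
from h import *
im,d=bot.read_camera("scene"); cv2.imwrite("pics/s13.png",cv2.resize(im[150:270,270:410],None,fx=5,fy=5))
E
```

```text
t: 28.6
eef_pos: [0.5243, -0.2303, 0.0741]
tool_rot: [0.0, 0.996, 0.09, 0.002]
contact_force: [0.0, 0.3, -0.2]
gripper_width: 0.996
now [ 0.5243 -0.2303  0.0741] xaxis deg 10.3 zaxis [ 0.003 -0.    -1.   ] t 28.6 g 0.996 F [ 0.   0.3 -0.2]
.521,-.231,-.005,10.3 -> [-0.36, 0.0, 7.91] [0.001, -0.003, 0.0] rows>= 1.3
```

View pics/s13.png

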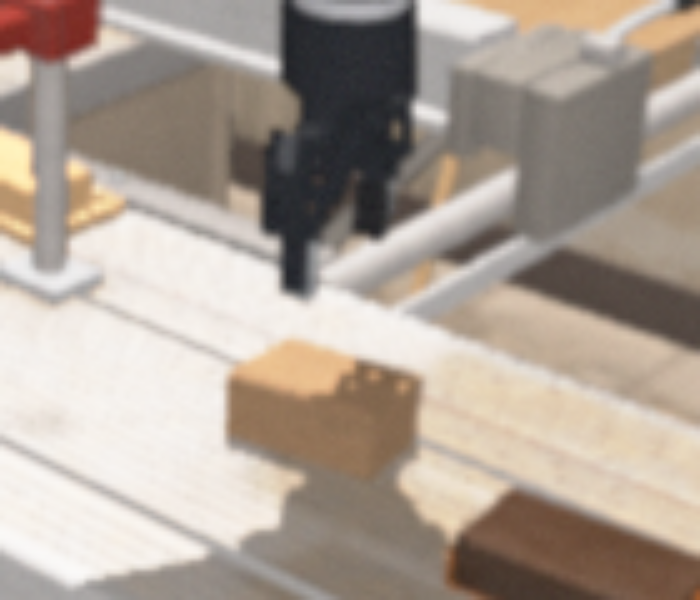

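```bash
python3 -m creep '[[[-0.2,0,2,0,0,0,1],[-0.2,0,3.5,0,0,0,1],[-0.2,0,4.0,0,0,0,1],[-0.2,0,4.0,0,0,0,1],[-0.2,0,4.0,0,0,0,1]]]'
python3 go.py .521,-.231,-.005,10.3
```

```text
t: 29.28
eef_pos: [0.5211, -0.231, 0.0325]
tool_rot: [0.0, 0.996, 0.089, 0.0]
contact_force: [0.9, -0.4, 0.0]
gripper_width: 1.0
now [ 0.5211 -0.231   0.0325] xaxis deg 10.2 zaxis [ 0. -0. -1.] t 29.27 g 1.0 F [ 0.9 -0.4  0. ]
.521,-.231,-.005,10.3 -> [-0.01, 0.0, 3.75] [0.0, -0.0, -0.001] rows>= 0.6
```

```bash
python3 -m creep '[[[0,0,1.5,0,0,0,1],[0,0,3,0,0,0,1],[0,0,3.7,0,0,0,1],[0,0,3.7,0,0,0,1],[0,0,3.7,0,0,0,0.8],[0,0,3.7,0,0,0,0.5],[0,0,3.7,0,0,0,0.5],[0,0,3.7,0,0,0,0.5],[0,0,3.7,0,0,0,0.5]]]' 50
python3 go.py .521,-.231,-.005,10.3
python3 - <<'E'
from h import *
im,d=bot.read_camera("scene"); cv2.imwrite("pics/s14.png",cv2.resize(im[150:270,270:410],None,fx=5,fy=5))
E
```

```text
t: 30.4
eef_pos: [0.5215, -0.2309, -0.0041]
tool_rot: [0.0, 0.996, 0.089, 0.001]
contact_force: [-0.4, 0.5, 6.1]
gripper_width: 0.692
now [ 0.5215 -0.2309 -0.0041] xaxis deg 10.3 zaxis [ 0.001 -0.    -1.   ] t 30.4 g 0.692 F [-0.4  0.5  6.1]
.521,-.231,-.005,10.3 -> [-0.05, -0.0, 0.09] [0.0, -0.001, -0.001] rows>= 0.0
```

View pics/s14.png

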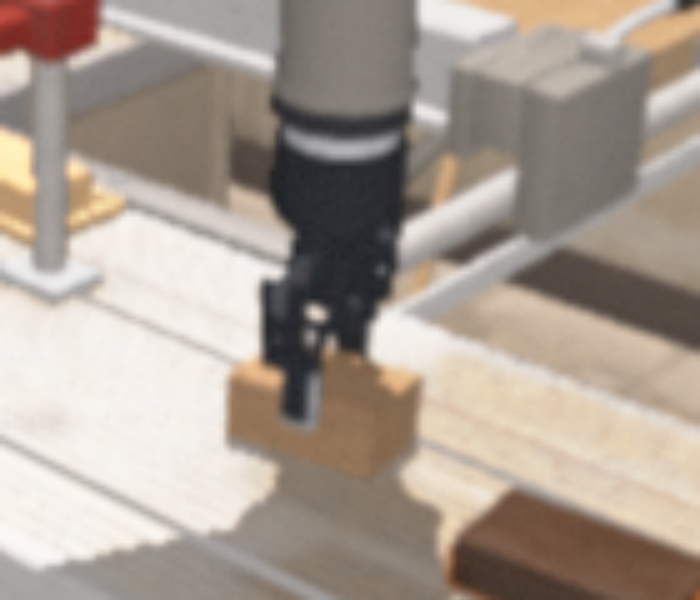

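```bash
python3 -m creep '[[[0,0,-2,0,0,0,0.5],[0,0,-6,0,0,0,0.5],[0,0,-10,0,0,0,0.5],[0,0,-15,0,0,0,0.5],[0,0,-20,0,0,0,0.5],[0,0,-25,0,0,0,0.5],[0,0,-30,0,0,0,0.5],[0,0,-35,0,0,0,0.5],[0,0,-36,0,0,0,0.5],[0,0,-36,0,0,0,0.5]]]' 60
python3 - <<'E'
from h import *
for cam in("top","scene"):
    im,d=bot.read_camera(cam)
    if cam=="top": cv2.imwrite("pics/t15.png",cv2.resize(im[150:290,150:300],None,fx=4,fy=4)); 
    for n,p0,z in(("light_board",(.646,.1965,-.07),.005),("grey_board",(.5165,.1975,0),.005)):
        u,v=np.meshgrid(np.arange(560),np.arange(420)); W=world(cam,np.c_[u.ravel(),v.ravel()],d.ravel())
        zt=z+D[n][2]/1000; s=(abs(W[:,2]-zt)<.01)&(abs(W[:,0]-p0[0])<.05)&(abs(W[:,1]-p0[1])<.13)
        print(n,cam,"depth",s.sum(),cv2.minAreaRect(np.float32(W[s,:2]*1e3)))
        m=netmask(cam,n,proj(cam,[(*p0[:2],.03)])[0])
        if m is None: print("miss"); continue
        p,c=fit({cam:m},n,p0,z); print("  fit",np.round([p[0]*1e3,p[1]*1e3,np.degrees(p[2])],1),round(c,3))
E
python3 go.py .646,.1965,.355,-4
```

```text
t: 31.7
eef_pos: [0.5204, -0.2307, 0.3555]
tool_rot: [-0.0, 0.996, 0.089, 0.0]
contact_force: [0.2, -0.2, -2.4]
gripper_width: 0.689
light_board top depth 968 ((646.4452514648438, 195.9420623779297), (245.2256317138672, 62.00822448730469), 86.13065338134766)
  fit [646.9 198.2  -3.3] 0.076
grey_board top depth 590 ((516.779052734375, 196.97808837890625), (172.11245727539062, 46.14322280883789), 89.57848358154297)
  fit [517.3 196.9  -0.6] 0.234
light_board scene depth 340 ((645.6650390625, 197.2038116455078), (224.9378662109375, 64.27120971679688), 86.06195068359375)
  fit [645.9 198.3  -5.2] 0.408
grey_board scene depth 211 ((513.8653564453125, 195.44467163085938), (171.6516876220703, 47.586463928222656), 89.3592758178711)
  fit [514.8 202.8  -6. ] 0.424
now [ 0.5203 -0.2304  0.3541] xaxis deg 10.2 zaxis [-0.002  0.    -1.   ] t 32.0 g 0.689 F [ 0.2 -0.2 -1.8]
.646,.1965,.355,-4 -> [19.96, -39.77, -0.1] [-0.0, 0.002, 0.249] rows>= 7.1
```

View pics/t15.png

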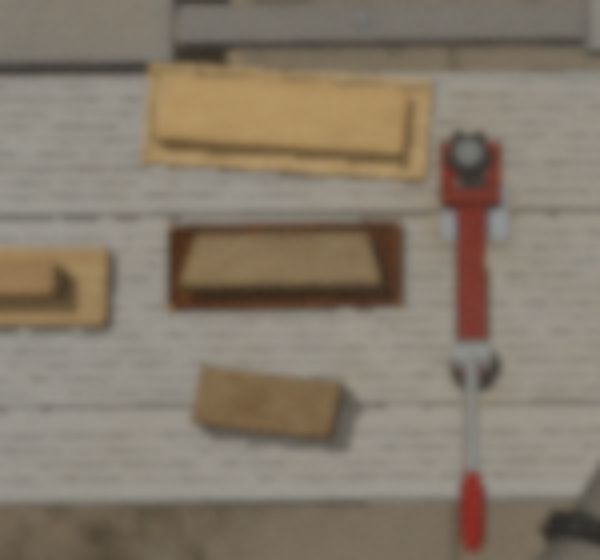

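```bash
python3 -m creep '[[[1.5,-3,-1,0,0,0.02,0.5],[3.8,-7.5,-1,0,0,0.04,0.5],[6.5,-13,-1,0,0,0.08,0.5],[9.3,-18.5,-1,0,0,0.12,0.5],[12,-24,-1,0,0,0.15,0.5],[14.8,-29.5,-1,0,0,0.19,0.5],[17.6,-35,-1,0,0,0.22,0.5],[19.3,-38.5,-1,0,0,0.25,0.5],[20,-39.8,-1,0,0,0.25,0.5],[20,-39.8,-1,0,0,0.25,0.5]]]'
python3 -m creep '[[[0,0,3,0,0,0,0.5],[0,0,8,0,0,0,0.5],[0,0,13,0,0,0,0.5],[0,0,18,0,0,0,0.5],[0,0,23,0,0,0,0.5],[0,0,27,0,0,0,0.5],[0,0,28.5,0,0,0,0.5],[0,0,28.5,0,0,0,0.5],[0,0,28.5,0,0,0,0.5],[0,0,28.5,0,0,0,0.5]]]'
python3 go.py .646,.197,.029,-4
python3 - <<'E'
from h import *
for c in("scene","top"):
    im,d=bot.read_camera(c)
    cv2.imwrite(f"pics/{c}16.png",cv2.resize(im[120:230,200:330] if c=="scene" else im[130:260,150:300],None,fx=5,fy=5 if c=="scene" else 4.5))
E
```

```text
t: 33.25
eef_pos: [0.6468, 0.1965, 0.3644]
tool_rot: [0.001, 0.999, -0.035, -0.001]
contact_force: [-0.1, -0.5, -1.1]
gripper_width: 0.688
t: 34.5
eef_pos: [0.648, 0.1967, 0.0821]
tool_rot: [-0.001, 0.999, -0.035, 0.001]
contact_force: [-1.1, 0.3, -1.9]
gripper_width: 0.689
now [0.648  0.1967 0.0821] xaxis deg -4.1 zaxis [ 0.003  0.001 -1.   ] t 34.5 g 0.689 F [-1.1  0.3 -1.9]
.646,.197,.029,-4 -> [-0.21, -0.01, 5.31] [-0.001, -0.003, -0.001] rows>= 0.9
```

View pics/scene16.png

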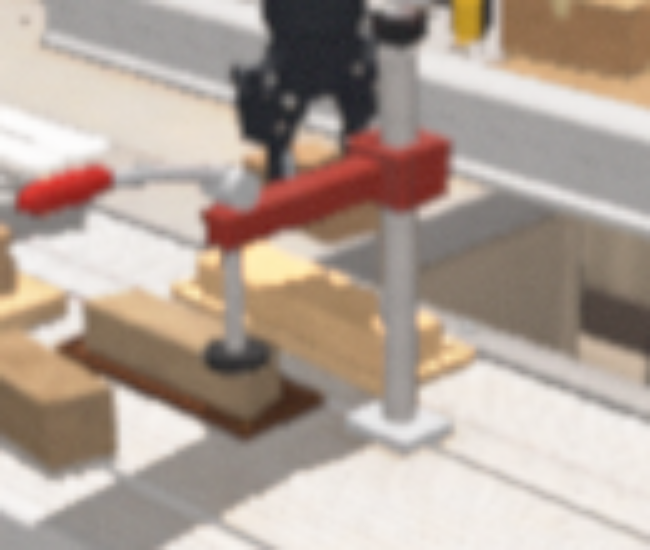

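```bash
python3 -m creep '[[[-0.1,0,1.5,0,0,0,0.5],[-0.1,0,3,0,0,0,0.5],[-0.1,0,4.2,0,0,0,0.5],[-0.1,0,4.8,0,0,0,0.5],[-0.1,0,5.0,0,0,0,0.5],[-0.1,0,5.1,0,0,0,0.5],[-0.1,0,5.1,0,0,0,0.5]]]'
python3 go.py .646,.197,.029,-4
```

```text
t: 35.48
eef_pos: [0.6462, 0.1967, 0.0297]
tool_rot: [-0.0, 0.999, -0.036, 0.0]
contact_force: [-1.5, -0.1, -1.6]
gripper_width: 0.681
now [0.6462 0.1967 0.0297] xaxis deg -4.1 zaxis [ 0.001  0.    -1.   ] t 35.48 g 0.681 F [-1.5 -0.1 -1.6]
.646,.197,.029,-4 -> [-0.02, -0.03, 0.07] [-0.0, -0.001, -0.001] rows>= 0.0
```

```bash
python3 -m creep '[[[0,0,0.1,0,0,0,0.5],[0,0,0.2,0,0,0,0.5],[0,0,0.2,0,0,0,0.5]]]'
```

```text
t: 35.85
eef_pos: [0.6463, 0.1968, 0.0293]
tool_rot: [-0.001, 0.999, -0.035, 0.0]
contact_force: [-5.4, 0.9, 11.3]
gripper_width: 0.687
```

Contact. Release and rise.

```bash
python3 -m creep '[[[0,0,0,0,0,0,0.75],[0,0,0,0,0,0,0.8],[0,0,0,0,0,0,0.9],[0,0,0,0,0,0,0.9],[0,0,-2,0,0,0,0.9],[0,0,-6,0,0,0,0.9],[0,0,-12,0,0,0,1],[0,0,-18,0,0,0,1],[0,0,-24,0,0,0,1],[0,0,-24,0,0,0,1]]]'
python3 go.py .3942,.2088,.27,-7.2
```

```text
t: 37.1
eef_pos: [0.649, 0.1959, 0.2746]
tool_rot: [-0.002, 0.999, -0.036, 0.005]
contact_force: [-0.1, -0.4, -1.2]
gripper_width: 0.998
now [0.649  0.1959 0.2746] xaxis deg -4.1 zaxis [ 0.01   0.004 -1.   ] t 37.1 g 0.998 F [-0.1 -0.4 -1.2]
.3942,.2088,.27,-7.2 -> [-25.51, 0.55, 0.2] [-0.005, -0.01, 0.054] rows>= 4.1
```

```bash
python3 -m creep '[[[-3,0.1,0,0,0,0,1],[-9,0.2,0,0,0,0.02,1],[-15,0.3,0,0,0,0.03,1],[-21,0.4,0,0,0,0.05,1],[-25.3,0.5,0,0,0,0.05,1],[-25.3,0.5,0,0,0,0.05,1],[-25.3,0.5,0,0,0,0.05,1],[-25.3,0.5,0,0,0,0.05,1]]]'
python3 go.py .3942,.2088,.04,-7.2
python3 - <<'E'
from h import *
for cam in("top","scene"):
    im,d=bot.read_camera(cam)
    cv2.imwrite(f"pics/{cam}17.png",cv2.resize(im[120:230,170:300] if cam=="scene" else im[130:260,150:300],None,fx=5,fy=5 if cam=="scene" else 4.5))
    m=netmask(cam,"grey_block",proj(cam,[(.394,.2088,.02)])[0])
    if m is None: print("miss",cam); continue
    p,c=fit({cam:m},"grey_block",(.394,.2088,-.12)); print(cam,np.round([p[0]*1e3,p[1]*1e3,np.degrees(p[2])],1),c)
E
```

```text
t: 38.1
eef_pos: [0.3944, 0.209, 0.2674]
tool_rot: [0.001, 0.998, -0.062, 0.001]
contact_force: [0.4, -0.0, 0.4]
gripper_width: 0.999
now [0.3944 0.209  0.2674] xaxis deg -7.1 zaxis [ 0.001 -0.001 -1.   ] t 38.1 g 0.999 F [ 0.4 -0.   0.4]
.3942,.2088,.04,-7.2 -> [-0.05, -0.01, 22.74] [0.001, -0.001, 0.002] rows>= 3.6
top [422.2 187.8 -41.8] 2.565286636352539
scene [393.4 211.3  -8.4] 0.06750000268220901
```

View pics/scene17.png

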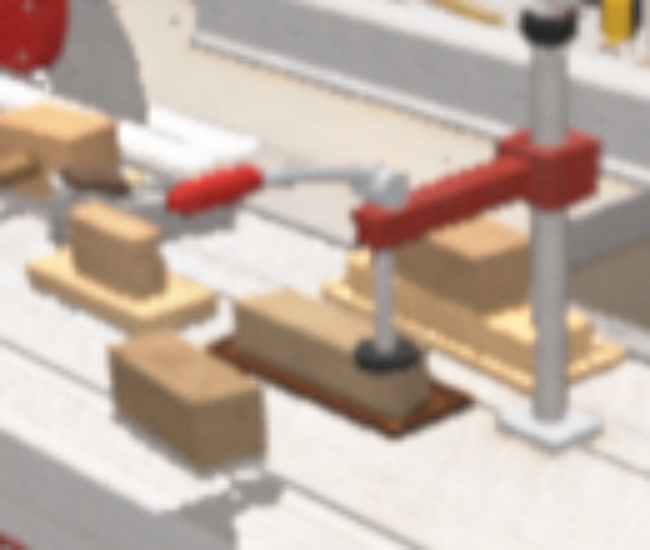

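View pics/top17.png

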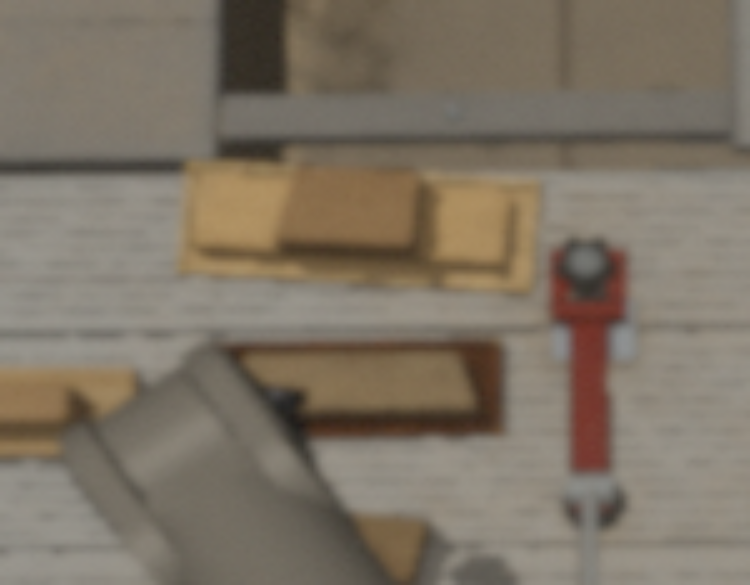

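```bash
python3 -m creep '[[[0,0,5,0,0,0,1],[0,0,10,0,0,0,1],[0,0,15,0,0,0,1],[0,0,20,0,0,0,1],[0,0,22,0,0,0,1],[0,0,22,0,0,0,1],[0,0,22,0,0,0,1],[0,0,22,0,0,0,1]]]'
python3 go.py .394,.209,-.003,-7.3
python3 - <<'E'
from h import *
for cam in("scene",):
    im,d=bot.read_camera(cam)
    cv2.imwrite(f"pics/{cam}18.png",cv2.resize(im[120:230,170:300],None,fx=5,fy=5))
E
```

```text
t: 39.3
eef_pos: [0.3939, 0.2103, 0.0483]
tool_rot: [-0.001, 0.998, -0.06, 0.001]
contact_force: [0.1, 0.1, 0.0]
gripper_width: 1.001
now [0.3939 0.2103 0.0483] xaxis deg -6.9 zaxis [ 0.001  0.002 -1.   ] t 39.3 g 1.001 F [0.1 0.1 0. ]
.394,.209,-.003,-7.3 -> [0.02, 0.13, 5.13] [-0.002, -0.001, 0.007] rows>= 0.8
```

View pics/scene18.png

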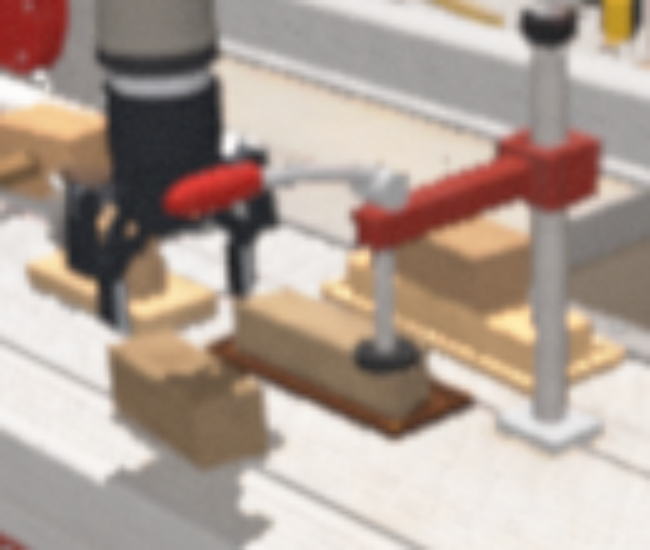

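```bash
python3 -m creep '[[[0,0.1,1.5,0,0,0,1],[0,0.1,3,0,0,0,1],[0,0.1,4.5,0,0,0,1],[0,0.1,5,0,0,0,1],[0,0.1,5,0,0,0,0.8],[0,0.1,5,0,0,0,0.4],[0,0.1,5,0,0,0,0.4],[0,0.1,5,0,0,0,0.4],[0,0.1,5,0,0,0,0.4]]]' 50
python3 go.py
python3 - <<'E'
from h import *
for cam in("scene",):
    im,d=bot.read_camera(cam)
    cv2.imwrite(f"pics/{cam}19.png",cv2.resize(im[120:230,170:300],None,fx=5,fy=5))
E
```

```text
t: 40.48
eef_pos: [0.3934, 0.209, -0.002]
tool_rot: [-0.001, 0.998, -0.061, 0.0]
contact_force: [-0.5, -0.5, 6.0]
gripper_width: 0.58
now [ 0.3934  0.209  -0.002 ] xaxis deg -6.9 zaxis [ 0.001  0.001 -1.   ] t 40.48 g 0.58 F [-0.5 -0.5  6. ]
```

View pics/scene19.png

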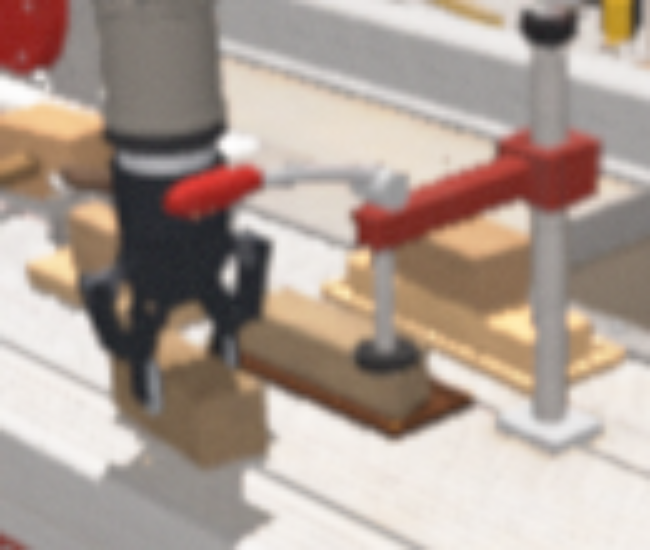

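```bash
python3 -m creep '[[[0,0,-2,0,0,0,0.4],[0,0,-4,0,0,0,0.4],[0,0,-8,0,0,0,0.4],[0,0,-11,0,0,0,0.4],[0,0,-12,0,0,0,0.4],[0,0,-12,0,0,0,0.4],[0,0,-12,0,0,0,0.4]]]' 60
python3 go.py .5168,.197,.118,-0.4
python3 - <<'E'
from h import *
o=bot.get_obs(); p=o["eef_pos"]
im,d=bot.read_camera("scene")
cv2.imwrite("pics/scene20.png",cv2.resize(im[90:220,150:300],None,fx=5,fy=4.5))
m=netmask("scene","grey_block",proj("scene",[(p[0],p[1],p[2]+.03)])[0])
if m is None: print("miss")
else:
    q,c=fit({"scene":m},"grey_block",(p[0],p[1],-.12),p[2]+.002); print(p.round(4),np.round([q[0]*1e3,q[1]*1e3,np.degrees(q[2])],1),c)
E
```

```text
t: 41.4
eef_pos: [0.3922, 0.2083, 0.1164]
tool_rot: [0.001, 0.998, -0.06, -0.001]
contact_force: [0.2, -0.4, -2.0]
gripper_width: 0.574
now [0.3922 0.2083 0.1164] xaxis deg -6.9 zaxis [-0.001 -0.001 -1.   ] t 41.4 g 0.574 F [ 0.2 -0.4 -2. ]
.5168,.197,.118,-0.4 -> [12.5, -0.37, -0.17] [0.001, 0.001, -0.114] rows>= 2.0
[0.3922 0.2083 0.1164] [392.4 207.9  -7.4] 0.3461724817752838
```

View pics/scene20.png

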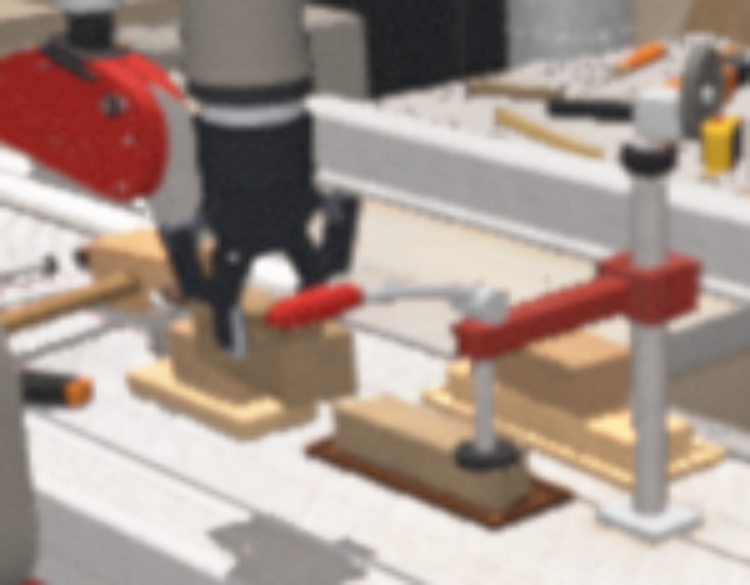

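```bash
python3 -m creep '[[[2,0,-0.2,0,0,-0.02,0.4],[5,-0.1,-0.2,0,0,-0.05,0.4],[8.5,-0.2,-0.2,0,0,-0.09,0.4],[11.5,-0.3,-0.2,0,0,-0.11,0.4],[12.5,-0.4,-0.2,0,0,-0.11,0.4],[12.5,-0.4,-0.2,0,0,-0.11,0.4],[12.5,-0.4,-0.2,0,0,-0.11,0.4],[12.5,-0.4,-0.2,0,0,-0.11,0.4]]]'
python3 go.py .5168,.197,.043,-0.4
python3 - <<'E'
from h import *
o=bot.get_obs(); p=o["eef_pos"]
for c in("scene","top"):
    im,d=bot.read_camera(c)
    cv2.imwrite(f"pics/{c}21.png",cv2.resize(im[110:220,180:310] if c=="scene" else im[130:260,150:300],None,fx=5,fy=5 if c=="scene" else 4.5))
E
```

```text
t: 42.5
eef_pos: [0.5165, 0.1979, 0.1192]
tool_rot: [-0.0, 1.0, -0.005, -0.0]
contact_force: [0.4, 0.0, -2.2]
gripper_width: 0.577
now [0.5165 0.1979 0.1192] xaxis deg -0.6 zaxis [-0.001  0.    -1.   ] t 42.5 g 0.577 F [ 0.4  0.  -2.2]
.5168,.197,.043,-0.4 -> [0.04, 0.09, 7.62] [-0.0, 0.001, -0.003] rows>= 1.2
```

View pics/scene21.png

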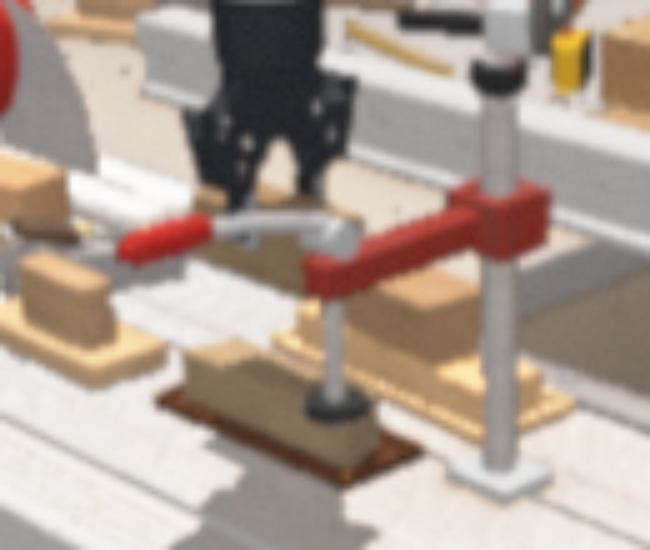

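View pics/top21.png

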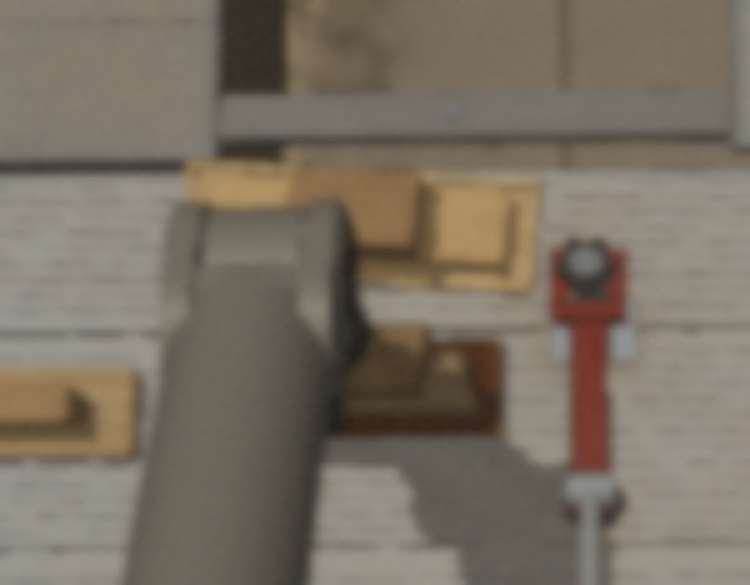

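```bash
python3 - <<'E'
from h import *
print(plane("top",[(235.3,208)],.17))
E
python3 -m creep '[[[0,0.1,1.5,0,0,0,0.4],[0,0.1,3.5,0,0,0,0.4],[0,0.1,5.5,0,0,0,0.4],[0,0.1,6.6,0,0,0,0.4],[0,0.1,7.2,0,0,0,0.4],[0,0.1,7.5,0,0,0,0.4],[0,0.1,7.5,0,0,0,0.4]]]'
python3 go.py .5168,.197,.043,-0.4
```

```text
[[0.51828746 0.13469324 0.17      ]]
t: 43.48
eef_pos: [0.5178, 0.1966, 0.0445]
tool_rot: [-0.0, 1.0, -0.006, 0.0]
contact_force: [-0.5, 0.5, -2.0]
gripper_width: 0.576
now [0.5178 0.1966 0.0445] xaxis deg -0.6 zaxis [ 0.  0. -1.] t 43.48 g 0.576 F [-0.5  0.5 -2. ]
.5168,.197,.043,-0.4 -> [-0.1, -0.04, 0.15] [-0.0, -0.0, -0.004] rows>= 0.0
```

Block end at y 0.135, as wanted. Down to contact.

```bash
python3 -m creep '[[[0,0,0.1,0,0,0,0.4],[0,0,0.15,0,0,0,0.4],[0,0,0.2,0,0,0,0.4],[0,0,0.2,0,0,0,0.4]]]'
```

```text
t: 43.98
eef_pos: [0.5178, 0.1967, 0.0431]
tool_rot: [-0.001, 1.0, -0.006, 0.0]
contact_force: [-3.2, 0.7, 7.0]
gripper_width: 0.576
```

```bash
python3 -m creep '[[[0,0,0,0,0,0,0.65],[0,0,0,0,0,0,0.7],[0,0,0,0,0,0,0.8],[0,0,0,0,0,0,0.8],[0,0,-2,0,0,0,0.8],[0,0,-6,0,0,0,0.8],[0,0,-12,0,0,0,1],[0,0,-18,0,0,0,1],[0,0,-24,0,0,0,1],[0,0,-28,0,0,0,1]]]'
python3 go.py .45,-.15,.37,0
```

```text
t: 45.22
eef_pos: [0.5183, 0.1956, 0.3264]
tool_rot: [-0.001, 1.0, -0.006, 0.001]
contact_force: [0.6, 0.6, -0.2]
gripper_width: 1.005
now [0.5183 0.1956 0.3264] xaxis deg -0.7 zaxis [ 0.003  0.002 -1.   ] t 45.23 g 1.005 F [ 0.6  0.6 -0.2]
.45,-.15,.37,0 -> [-6.39, 34.64, -4.47] [-0.002, -0.003, -0.013] rows>= 5.7
```

Move the arm clear for a final check from both cameras.

```bash
python3 -m creep '[[[0,0,-4.5,0,0,0,1],[0,5,-4.5,0,0,0,1],[0,11,-4.5,0,0,0,1],[-3,17,-4.5,0,0,0,1],[-5,23,-4.5,0,0,0,1],[-6.4,29,-4.5,0,0,0,1],[-6.4,34.6,-4.5,0,0,0,1],[-6.4,34.6,-4.5,0,0,0,1],[-6.4,34.6,-4.5,0,0,0,1]]]'
python3 - <<'E'
from h import *
for cam in("top","scene"):
    im,d=bot.read_camera(cam)
    cv2.imwrite(f"pics/{cam}22.png",cv2.resize(im[110:220,180:310] if cam=="scene" else im[130:260,150:300],None,fx=5,fy=5 if cam=="scene" else 4.5))
    u,v=np.meshgrid(np.arange(560),np.arange(420)); W=world(cam,np.c_[u.ravel(),v.ravel()],d.ravel())
    for n,p0,z in(("light_board",(.646,.197,-.07),.005),("grey_board",(.5168,.197,0),.005),("brown_block",(.646,.197,-.07),.033),("grey_block",(.5168,.197,0),.045)):
        zt=z+D[n][2]/1000; s=(abs(W[:,2]-zt)<.01)&(abs(W[:,0]-p0[0])<.05)&(abs(W[:,1]-p0[1])<.118)
        r=cv2.minAreaRect(np.float32(W[s,:2]*1e3))
        A=np.c_[W[s,:2]-W[s,:2].mean(0),np.ones(s.sum())]; k=np.linalg.lstsq(A,W[s,2],rcond=None)[0]
        print(cam,n,s.sum(),np.round(r[0],1),np.round(r[1]),round(r[2],1),"z",W[s,2].mean().round(4),"want",zt,"slope",k[:2].round(3))
        m=netmask(cam,n,proj(cam,[(*p0[:2],z+.02)])[0],30)
        if m is not None and "block" in n:
            p,c=fit({cam:m},n,p0,z); print("   fit",np.round([p[0]*1e3,p[1]*1e3,np.degrees(p[2])],1),round(c,3))
    for n,xy in(("sanding_block",(.483,-.4265)),("push_block",(.4996,.43))):
        print(n,[o[3:9] for o in measure(cam,n,d,D[n][2]/1000)[:1]])
E
```

```text
t: 46.35
eef_pos: [0.4496, -0.1488, 0.3673]
tool_rot: [-0.001, 1.0, -0.006, -0.0]
contact_force: [0.4, 0.9, -0.7]
gripper_width: 0.999
top light_board 552 [639.  197.7] [216.  75.] 85.9 z 0.0342 want 0.033 slope [-0.001 -0.003]
top grey_board 141 [516.5 197.7] [ 46. 173.] 0.1 z 0.0458 want 0.045 slope [ 0.074 -0.006]
top brown_block 459 [646.7 197.6] [95. 62.] 86.9 z 0.0797 want 0.079 slope [-0.    -0.001]
   fit [647.1 196.2  -2.1] 0.119
top grey_block 520 [517.5 197.2] [122.  53.] 86.6 z 0.0961 want 0.095 slope [0.005 0.002]
   fit [519.5 196.7  -3.4] 0.112
sanding_block [(482.2, -426.7, 'size', 67, 123, 'long axis deg')]
push_block [(499.5, 428.3, 'size', 27, 93, 'long axis deg')]
scene light_board 179 [642.2 155.6] [138.  64.] 84.6 z 0.0322 want 0.033 slope [0.077 0.047]
scene grey_board 121 [512.5 198.4] [ 52. 171.] 3.9 z 0.0448 want 0.045 slope [ 0.039 -0.019]
scene brown_block 136 [643.9 180.4] [68. 63.] 83.2 z 0.0764 want 0.079 slope [0.059 0.011]
   fit [645.7 198.  -19.7] 0.3
scene grey_block 232 [514.7 195.1] [132.  55.] 89.2 z 0.0927 want 0.095 slope [0.064 0.011]
   fit [519.6 197.8  -1.6] 0.254
sanding_block [(475.4, -433.1, 'size', 84, 125, 'long axis deg')]
push_block [(487.8, 412.3, 'size', 42, 109, 'long axis deg')]
```

View pics/top22.png

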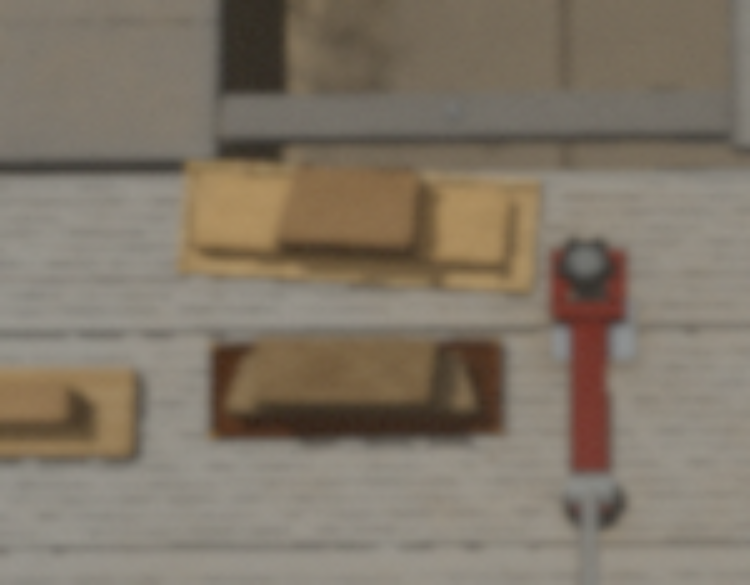

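View pics/scene22.png

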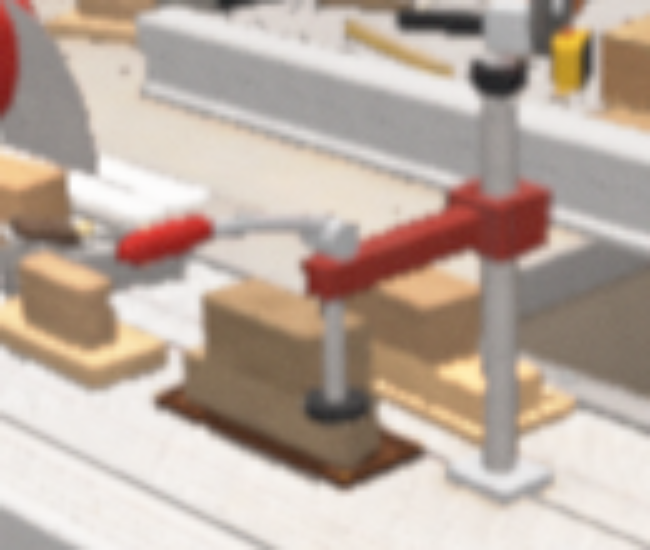

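```bash
python3 -c "
from station import bot
print(bot.hand_in(), bot.get_obs()['t'])"
```

```text
the job is handed in; nothing more can be done
the job is handed in; nothing more can be done
```

I stacked all four offcuts in their trays and handed the job in at about 47 s; hand-in gave no verdict. The pale board with the brown block on top is in the light tray, and the grey-brown board with the grey-brown block on top is in the dark tray. Each piece was lowered until it touched before I let go.

**Final checks (top camera):**
- **Position:** each board was within about 2 mm of its tray's centre, measured once both were placed. In the last picture, each block was within about 3 mm of its board's centre.
- **Direction:** the blocks are within about 4° of their boards.
- **Heights:** all four are within about 1 mm of the expected height, so they are lying flat.
- **Sanding block and push block:** each still measured within about 2 mm of its starting position.

**What failed or disagreed:**
- **First grasp missed:** the first attempt on the pale board closed above it because the fingertips sat about 25 mm higher than the reported tool position. I went lower for that and every later grasp.
- **Scene camera less reliable:** the clamp partly hides the stacks from it. Its brown-block outline fit gave about -20° and a poor match, and its push-block reading shifted about 4 mm between pictures. I relied on the top view for both.
- **Grey-board top reading:** the last direct reading of the grey board's top surface was mostly hidden by its block. Its slope figure means little, but its height and centre still agreed.

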